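Hook a display arm into a slotted upright and press it down to lock

TASK

Hang the spare display arm that lies across the wooden tray on the slotted upright, in its two lowest slots: put both claws through with the back plate up against the upright, then press the arm firmly down close to the upright until it is fully home and its catch clicks out over the claw, level and square, and let go of it. Leave the other things on the counter where they are.

Things in the scene. Friction and masses are not known exactly. Their poses are not given: they have to be found in the camera images.
- bar_mid (a point): Spare display arm (loose, bare steel, 110-230 g): middle of its bar, half-way up. The bar is a square tube 12 mm wide (y), 14 mm high (z), running along the arm's x from the back plate (+x) to a 20 mm ball (-x, ball centre 67 mm from here). Starts level and right way up, bridging the open top of a tray, plate hanging outside the rim, claws pointing to the robot's left (+y) within 20 degrees. z is up.
- root (a point): Same arm: rear face of its back plate at the underside of bar and upper claw (68 mm in +x, 7 mm under bar_mid). Plate 5 mm thick, 22 wide, from 16 above to 60 mm below. Two claws 42 mm apart stand out in +x, 5 mm wide: a neck 10 mm high (0 to +10) and 4 mm long, then a hook 2 mm thick hanging to 12 mm below; they reach 6 mm behind the plate (upper one 8.5, it has a small nib).
- heel (a point): Same arm: middle of the bar's top face 35 mm in front of the plate's rear face, the place to press down on (14 mm above and 35 mm in -x from root).
- seat (a point): Nominal place of root when locked: on the upright's front face, mid-slot, lower edge of the second slot from the bottom, 122 mm above the counter. The slotted strip is clamped by hand in its foot, so all its slots stand up to 3.5 mm higher or lower than this point and low_slot say. x points into the upright, square to its face, z up; the locked arm's axes agree with these.
- low_slot (a point): Nominal lower edge of the lowest slot, for the lower claw (42 mm below seat, same axes). Strip: aluminium channel 34 mm wide, top 375 mm up, face 3 mm thick, one column of seven slots 8 wide, 25 high, 42 mm apart; wooden foot 150 by 150 by 12 mm, 90 mm of it in front. The claws enter raised, root 12 to 15 mm above where it will rest, straight in until the plate meets the face.
- catch (a joint): Sprung catch in the upright behind the second slot, m: 0 = out, grows as it is pushed back. The upper claw's nib meets it about 10 mm above the rest: let go there, the arm hangs loosely. 8 to 20 N pressed straight down on the bar within 45 mm of the face drives the nib past it (it reads 0.001 to 0.003); it springs out over the nib, near 0, only when the arm is hard down on its stop.
- top_ball (a point): Centre of the 20 mm end ball of a shorter arm of the same make, already locked in the two top slots, straight above (fixed). Its bar runs from the upright 96 mm out to this ball, its underside 210 mm above seat, so a tool held upright over the lower arm meets it; a tool leaning back from the upright by about 40 to 45 degrees has room.
- tray: The deep open wooden tray that the arm lies across (fixed): 100 mm (x) by 170 mm (y), 70 mm high, walls 6 mm, origin at the centre of its underside; beads lie on its floor, up to 22 mm. The arm's bar bridges its two long rims. A like tray beside it holds a bracelet; which is which varies.
- bracelet_a: Bystander: bead bracelet 78 mm across, 11 mm thick, lying in the other wooden tray; origin at the centre of its underside.
- bracelet_b: Bystander: dark bead bracelet 84 mm across, 12 mm thick, flat on the counter; origin at the centre of its underside.
- jar: Bystander: amber glass jar with white cap, 48 mm across, 62 mm high; origin at the centre of its underside.
- ringbox: Bystander: round dark wooden box, 56 mm across, 34 mm high; origin at the centre of its underside.
- dish: Bystander: small white bowl, 70 mm across, 22 mm high; origin at the centre of its underside.
- loupe: Bystander: black eyepiece loupe with a steel cover, 60 mm long, 16 mm high; origin under the eyepiece.
- tweezers: Bystander: steel tweezers lying flat, about 120 mm long, 4 mm thick; origin near the middle, on the counter.
Things that resemble listed ones, but are neither listed nor needed, are in the scene too. Of the things that look like the part that bears bar_mid, the middle-sized one is meant.

How it is judged:
By the outcome, as a careful person would: the job done as asked, in the order asked, and still so for the second after the job is handed in, with the robot touching nothing.
It also fails if it takes over 48 s, if anything falls off the work surface, if the arm or the gripper's body presses on something with over 40 N, if the wrist force passes 120 N, or if a joint passes its speed limit or range.

ROBOT

A 7-joint arm with a two-finger parallel gripper is mounted at the origin on the work surface. World frame = base frame: x ahead of the robot, y to its left, z up, the work surface at z = 0. Lengths are in m, angles in degrees, forces in N, time in s.
With the tool pointing down it reaches from about 0.35 to 0.775 m from the base axis. Payload 3.1 kg.
Tool frame: the origin (TCP) lies on the centre line of the jaws, within the pads' length; the fingertips stand 17 mm ahead of it and the grasp point (between the pads) lies 2 mm behind it (robot.tip_reach is the distance from the TCP to the fingertips, in m); z points along the fingers, y is the direction in which the jaws open and shut (so a half turn about z gives the same grasp; the last joint's range is limited). The gripper opens to 85 mm and grips with 20 to 120 N. Pads are 22 mm wide; open, the fingers measure 114 mm over their backs; the gripper's body (76 mm by 85 mm) begins 54 mm behind the grasp point. The pads swing forward as they close: fully open they stand 13 mm farther back than shut.
Start: joints at [-78.363, 17.813, 0.802, 86.603, -0.252, 75.585, -1.558], TCP at [0.133, 0.534, 0.217] pointing down, gripper open.
Joint ranges: [-154.91, 154.91], [-16.99, 109.72], [-72.82, 74.43], [7.12, 147.25], [-82.49, 262.49], [11.32, 116.49], [-174.64, 174.64]. Speed limits (degrees/s): [159.86, 159.86, 180, 180, 180, 180, 180].

INTERFACE

Orientations are given as [roll, pitch, yaw] about the fixed x, y, z axes, in that order (R = Rz(yaw) Ry(pitch) Rx(roll)).
In Python, from station import robot, fingers, vision, workorder, recognise gives the robot as it stands. Calls block until the motion is done:
- robot.move_to(position, orientation): joint-space move of the TCP to a pose.
- robot.line_to(position, orientation=None, velocity=0.15, f_stop=None): straight line of the TCP; orientation=None keeps the orientation; velocity is the mean speed in m/s. With f_stop (N) it stops when the force on the tool has changed by that much, and returns True; else False.
- robot.move_j(angles): joint-space move.
- fingers.gripper_to(opening, force=None): opening from 0.0 (shut) to 1.0 (fully open); force is the grip in N (None keeps the last); returns when the fingers have stopped.
- robot.pause(seconds).
- robot.inverse_kinematics(position, orientation): joint angles nearest the present ones, or None.
- vision.grab_frame(name): name is "scene" or "top" or "wrist"; returns the picture (400x640x3 uint8, red, green, blue); there is no depth.
- vision.calibration(name): a dict with "mtx" (3x3 intrinsics, pixels), "extrinsics" (4x4, takes a point from world to camera coordinates); the wrist camera has in their place "T_tool_cam" (4x4, takes a point from camera to tool coordinates, whose origin is the TCP and whose axes are the flange's). Camera axes: x right, y up, looking along -z (the intrinsics and any distortion apply to the point x, -y, -z); pixel columns grow to the right and rows downward; lengths in m; the calibration is good to about 2 mm. A picture is of the moment at which its call begins: read the wrist's pose just before it. calibration takes no time and is no camera call.
A pose or a line that the arm cannot do raises robot.PlanningError and nothing moves.
- workorder.close_job(): hands the job in, once; it reports no verdict.
Trained networks look in the newest picture that a camera, given by its name, has taken for a name from the list of things; names that differ only in an ending like _2 or _b are one class to them, and where a whole thing is asked for, a point or a joint stands for the part that bears it (a point fixed in the world has none). Each returns a list of dicts, best first, with "p" (0 to 1); they miss things now and then, are a little off and sometimes report something else, mostly with a low value. They report only what shows in the picture. A call takes as long as a camera call. They do not tell look-alikes from the thing itself.
- recognise(label, camera): "rect" ([centre column, centre row, width, height] in pixels, round what is visible of it).
Readings, each from a call of its own:
- robot.current_time_s(): time.
- robot.current_joint_positions(): joint angles.
- robot.current_dq(): joint speeds.
- robot.current_joint_torque(): joint torques, N m.
- robot.current_tool_pos(): TCP position.
- robot.current_eef_rot(): TCP orientation.
- robot.current_contact_force(): force on the tool from outside, world axes, zero at the start.
- robot.current_torque(): the same for the moment, N m.
- robot.current_finger_gap(): opening from 0.0 (shut) to 1.0 (fully open).
Only numpy, scipy, OpenCV 4.12 (cv2) and the standard library are available. Lean on these libraries where they do the work, as an engineer would, in place of code of your own. Each camera call takes 0.05 s, during which the arm holds its last target.

## Working session

There is one attempt and no reset: what is moved stays moved. The work goes in short steps, each a Python script; the robot and the scene stay as the last script left them, time stands still between calls to the robot, and variables do not carry over. Pictures are saved under pics/ and viewed, and the job is handed in when it is done.

```bash
ls; mkdir -p pics; python3 - <<'E'
from station import robot, fingers, vision, recognise
import cv2
for n in ["scene","top","wrist"]:
    f=vision.grab_frame(n); cv2.imwrite(f"pics/{n}0.png",f[:,:,::-1])
    c=vision.calibration(n); print(n,{k:(v.round(4).tolist() if hasattr(v,'round') else v) for k,v in c.items()})
    for l in ["bar_mid","seat","tray","top_ball"]:
        try: print(l,[(d['p'],[round(x) for x in d['rect']]) for d in recognise(l,n)])
        except Exception as e: print(l,e)
print(robot.current_time_s(),robot.current_tool_pos(),robot.current_eef_rot(),robot.tip_reach)
E
```

```text
pics
scene {'mtx': [[385.9635, 0.0, 322.1905], [0.0, 385.9635, 201.7111], [0.0, 0.0, 1.0]], 'extrinsics': [[-0.0155, 0.9997, 0.0208, -0.0062], [-0.5418, -0.0259, 0.8401, 0.0794], [0.8404, 0.0018, 0.542, -1.643], [0.0, 0.0, 0.0, 1.0]]}
bar_mid [(0.78, [284, 250, 51, 19]), (0.62, [396, 234, 57, 130])]
seat [(0.92, [392, 233, 59, 134])]
tray [(0.88, [291, 259, 40, 55]), (0.37, [396, 234, 65, 134])]
top_ball [(0.57, [398, 236, 64, 134])]
top {'mtx': [[385.446, 0.0, 315.8483], [0.0, 385.446, 201.5738], [0.0, 0.0, 1.0]], 'extrinsics': [[0.0279, -0.9996, -0.006, 0.0113], [0.9846, 0.0265, 0.1726, -0.5394], [-0.1724, -0.0108, 0.985, -1.0899], [0.0, 0.0, 0.0, 1.0]]}
bar_mid [(0.7, [356, 210, 51, 20]), (0.63, [226, 302, 78, 38]), (0.58, [358, 207, 46, 59])]
seat [(0.95, [241, 188, 80, 72])]
tray [(0.81, [357, 208, 48, 60])]
top_ball [(0.67, [241, 188, 74, 74]), (0.62, [357, 206, 48, 61])]
wrist {'mtx': [[282.2626, 0.0, 319.4796], [0.0, 282.2626, 199.4465], [0.0, 0.0, 1.0]], 'T_tool_cam': [[0.0002, 0.9606, 0.2781, 0.0709], [1.0, -0.0001, -0.0001, -0.0021], [-0.0001, 0.2781, -0.9606, -0.1564], [0.0, 0.0, 0.0, 1.0]]}
bar_mid [(0.67, [188, 275, 127, 68])]
seat []
tray []
top_ball []
0.75 [0.13325409 0.53365309 0.21723078] [ 1.79994535e+02 -4.70294124e-04  1.65980546e+02] 0.017
```

View pics/scene0.png

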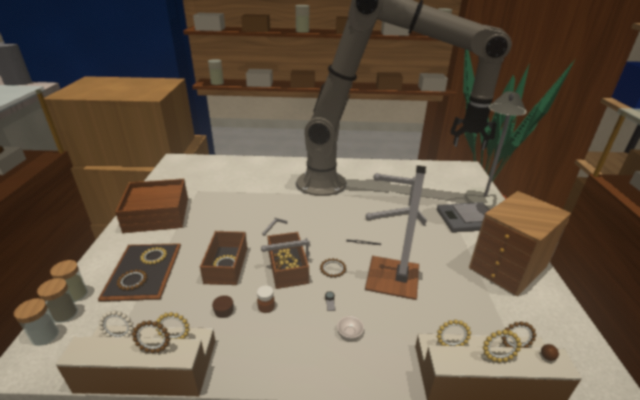

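View pics/top0.png

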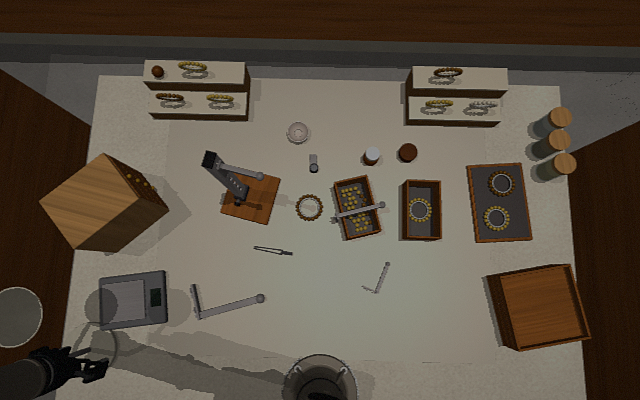

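View pics/wrist0.png

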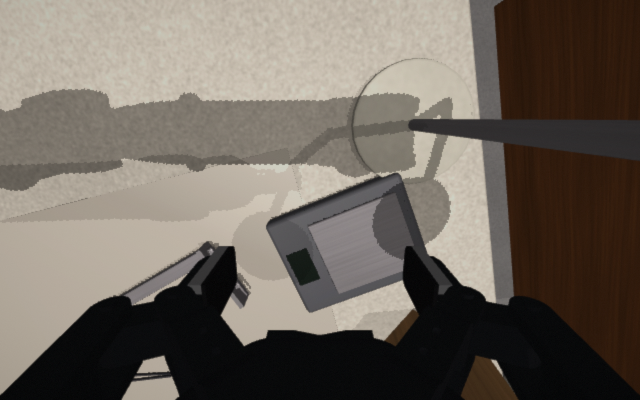

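```bash
python3 - <<'E'
import cv2
a=cv2.imread('pics/top0.png'); b=cv2.imread('pics/scene0.png')
cv2.imwrite('pics/topcrop.png',cv2.resize(a[140:350,180:420],None,fx=3.2,fy=2.8,interpolation=cv2.INTER_CUBIC)[:600,:800])
cv2.imwrite('pics/scenecrop.png',cv2.resize(b[150:310,230:440],None,fx=3.7,fy=3.7,interpolation=cv2.INTER_CUBIC))
E
```

```text
(no output)
```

View pics/topcrop.png

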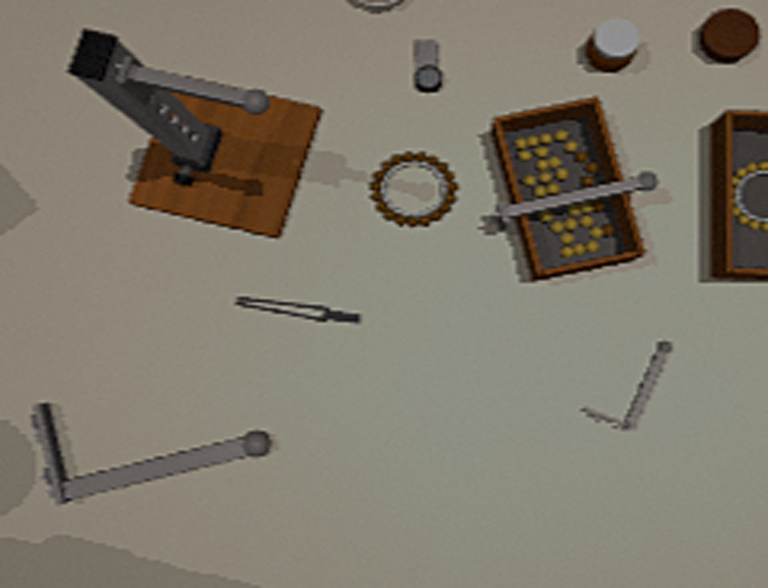

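View pics/scenecrop.png

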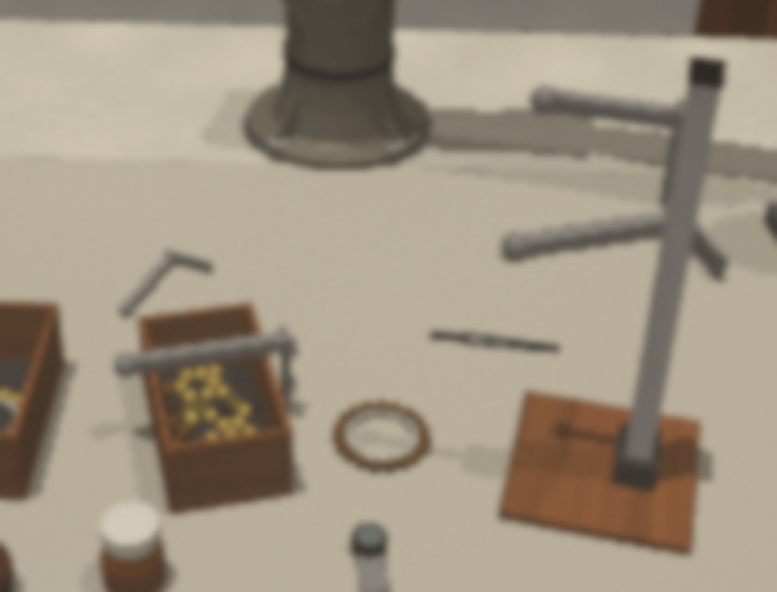

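Candidates for the spare arm, in the top image, are the big one at (230,305), the small one at (380,278), and the one bridging the bead tray at (358,211). The last is middle-sized and lies across the tray, so it is the one meant, and the crop confirms it. The upright stands at about (243,195). Next I'll triangulate rough positions.

```bash
cat > h.py <<'E'
from station import robot, fingers, vision, workorder, recognise
import numpy as np, cv2
from scipy.spatial.transform import Rotation as Ro
from scipy.optimize import least_squares
F=np.diag([1.,-1,-1])
def cal(name,pose=None):
    c=vision.calibration(name); K=np.array(c['mtx'])
    if name!='wrist':
        E=np.array(c['extrinsics']); return K,F@E[:3,:3],F@E[:3,3]
    p,r=pose; Rt=Ro.from_euler('xyz',r,degrees=True).as_matrix(); T=np.array(c['T_tool_cam'])
    R=Rt@T[:3,:3]; t=Rt@T[:3,3]+np.array(p)   # cam->world
    return K,F@R.T,-F@R.T@t
def proj(C,X):
    K,R,t=C; q=(R@np.atleast_2d(X).T).T+t; q=q@K.T; return q[:,:2]/q[:,2:]
def ray(C,uv):
    K,R,t=C; d=R.T@np.linalg.solve(K,[uv[0],uv[1],1.]); return -R.T@t,d/np.linalg.norm(d)
def at_z(C,uv,z):
    o,d=ray(C,uv); return o+d*(z-o[2])/d[2]
def tri(obs):
    A=np.zeros((3,3));b=np.zeros(3)
    for C,uv in obs:
        o,d=ray(C,uv);P=np.eye(3)-np.outer(d,d);A+=P;b+=P@o
    X=np.linalg.solve(A,b); return X,[np.round(np.linalg.norm(proj(C,X)[0]-uv),1) for C,uv in obs]
def wpose(): return robot.current_tool_pos(),robot.current_eef_rot()
def snap(name,fn):
    p=wpose(); f=vision.grab_frame(name)[:,:,::-1].copy(); cv2.imwrite('pics/'+fn+'.png',f)
    if name=='wrist': np.save('pics/'+fn+'.npy',np.array(p))
    return f
E
python3 - <<'E'
from h import *
S=cal('scene');T=cal('top')
def tc(x,y): return (180+x/3.2,140+y/2.8)
def sc(x,y): return (230+x/3.7,150+y/3.7)
for n,t,s in [('ball',tc(647,181),sc(125,364)),('topball',tc(257,101),sc(513,247)),('plate',tc(497,213),sc(283,342))]:
    print(n,tri([(T,t),(S,s)]))
b=at_z(T,tc(647,181),.077);print('ball z77',b)
e=at_z(T,tc(505,211),.084);print('barend',e)
for c in [(322,105),(280,237),(130,203)]: print('foot',at_z(T,tc(*c),.012))
for c in [(530,395),(700,422),(690,547),(500,517)]: print('footS',at_z(S,sc(*c),.012))
for c in [(498,118),(597,98),(642,255),(532,278)]: print('tray',at_z(T,tc(*c),.07))
print('top', [at_z(T,tc(*c),.375) for c in [(84,33),(120,42),(108,80),(70,72)]])
E
```

```text
ball (array([ 0.5299584 , -0.16337969,  0.07586365]), [np.float64(0.4), np.float64(0.4)])
topball (array([0.5670773 , 0.15017845, 0.22904246]), [np.float64(5.8), np.float64(5.4)])
plate (array([ 0.49376184, -0.03350416,  0.0734676 ]), [np.float64(0.9), np.float64(0.8)])
ball z77 [ 0.52985162 -0.16433332  0.077     ]
barend [ 0.49448744 -0.03759756  0.084     ]
foot [0.61729972 0.13693167 0.012     ]
foot [0.47061498 0.1701067  0.012     ]
foot [0.50368448 0.31406946 0.012     ]
footS [0.48105843 0.17643799 0.012     ]
footS [0.50998736 0.31741195 0.012     ]
footS [0.65193696 0.28202024 0.012     ]
footS [0.62589002 0.13925962 0.012     ]
tray [ 0.59389039 -0.03012931  0.07      ]
tray [ 0.61765965 -0.12004719  0.07      ]
tray [ 0.45460708 -0.16090161  0.07      ]
tray [ 0.42857569 -0.06343601  0.07      ]
top [array([0.58322289, 0.25971318, 0.375     ]), array([0.57673673, 0.23512477, 0.375     ]), array([0.54672694, 0.24093745, 0.375     ]), array([0.55230613, 0.26665019, 0.375     ])]
```

```bash
cat >> h.py <<'E'
def tool_R(yaw,tilt,half):
    a=np.radians(yaw);t=np.radians(tilt)
    ax=np.array([np.cos(a),np.sin(a),0]);ay=np.array([-np.sin(a),np.cos(a),0])
    z=np.array([0,0,-np.cos(t)])+np.sin(t)*ax
    y=ay*(1 if half==0 else -1); x=np.cross(y,z)
    return np.column_stack([x,y,z])
def eul(R): return Ro.from_matrix(R).as_euler('xyz',degrees=True)
def armpt(root,yaw,dx,dz,dy=0):
    a=np.radians(yaw); return np.array(root)+dx*np.array([np.cos(a),np.sin(a),0])+dy*np.array([-np.sin(a),np.cos(a),0])+np.array([0,0,dz])
E
python3 - <<'E'
from h import *
S=cal('scene');T=cal('top')
print('topball',tri([(T,(180+257/3.2,140+101/2.8)),(S,(230+543/3.7,150+98/3.7))]))
ya,ys=105.6,77.5
root=armpt([.512,-.0998,.077],ya,.068,-.007); seat=np.array([.563,.240,.122])
for tilt in (0,30,40,45,50):
  for half in (0,1):
    out=[]
    for r,y,d in [(root,ya,0),(root,ya,.1),(seat,ys,0),(seat,ys,.014)]:
        R=tool_R(y,tilt,half); g=armpt(r,y,-.055,.007); p=g+.002*R[:,2]+[0,0,d]
        q=robot.inverse_kinematics(p,eul(R)); out.append(None if q is None else np.round(q).astype(int).tolist())
    print(tilt,half,out)
E
```

```text
topball (array([0.54211072, 0.14846308, 0.33761732]), [np.float64(0.5), np.float64(0.4)])
0 0 [[-38, 34, 65, 105, -35, 63, -125], [-39, 25, 65, 97, -24, 73, -134], [-27, 25, 9, 90, -4, 66, 151], [-27, 24, 10, 88, -4, 67, 151]]
0 1 [[-37, 33, 63, 105, -33, 63, 54], [-37, 23, 60, 97, -21, 72, 43], [-47, 29, 39, 90, -19, 68, -17], [-47, 28, 39, 89, -18, 69, -18]]
30 0 [[-14, 51, 64, 90, -56, 99, -104], [-13, 43, 64, 84, -50, 105, -111], [28, 26, -39, 103, -17, 47, 171], [25, 23, -35, 102, -20, 50, 173]]
30 1 [[-11, 48, 58, 90, -52, 95, 73], [-11, 40, 58, 84, -46, 102, 66], [-39, 26, 48, 105, -56, 66, 22], [-40, 26, 50, 105, -55, 68, 21]]
40 0 [[-7, 58, 64, 85, -61, 111, -101], [-3, 45, 54, 80, -51, 111, -112], [-42, 37, 65, 109, -74, 82, -141], [-42, 35, 65, 108, -73, 82, -143]]
40 1 [[-1, 51, 50, 85, -53, 102, 74], [-2, 45, 53, 80, -51, 110, 68], [-37, 31, 54, 109, -70, 75, 37], [-37, 30, 55, 108, -68, 76, 35]]
45 0 [[-1, 56, 54, 82, -58, 110, -104], [0, 48, 54, 78, -54, 116, -110], [-39, 39, 64, 111, -79, 87, -136], [-39, 38, 65, 110, -78, 87, -138]]
45 1 [[1, 54, 49, 82, -55, 107, 75], [2, 47, 50, 78, -52, 114, 68], [-37, 36, 60, 111, -77, 83, 43], [-37, 35, 61, 110, -76, 84, 42]]
50 0 [[2, 60, 54, 79, -60, 115, -103], [7, 48, 43, 76, -52, 116, -113], [-30, 36, 54, 112, -79, 84, -133], [-31, 35, 54, 111, -78, 84, -134]]
50 1 [[4, 57, 48, 79, -57, 112, 75], [6, 48, 45, 76, -53, 116, 67], [-33, 39, 59, 112, -81, 88, 48], [-35, 39, 61, 111, -81, 90, 47]]
```

```bash
python3 - <<'E'
from h import *
def st(n): print(n,round(robot.current_time_s(),2),np.round(robot.current_tool_pos(),3),np.round(robot.current_joint_positions()).tolist())
ya=105.6; root=armpt([.512,-.0998,.077],ya,.068,-.007)
R=tool_R(ya,40,1); g=armpt(root,ya,-.058,.007)
robot.move_to([.28,.33,.42],[180,0,140]); st('w1')
try:
    robot.move_to([.40,.0,.40],eul(tool_R(100,20,1))); st('w2')
except Exception as e: print(e)
robot.move_to(g-.12*R[:,2],eul(R)); st('view')
snap('wrist','w1')
print([(d['p'],d['rect']) for d in recognise('bar_mid','wrist')])
E
```

```text
w1 1.98 [0.279 0.331 0.419] [-65.0, 2.0, 13.0, 77.0, -1.0, 100.0, -1.0]
w2 3.33 [0.4   0.002 0.4  ] [-43.0, 3.0, 61.0, 84.0, -21.0, 104.0, 25.0]
view 4.56 [ 0.531 -0.163  0.17 ] [7.0, 52.0, 53.0, 68.0, -53.0, 116.0, 70.0]
[(0.87, [220.9, 20.9, 20.3, 41.4]), (0.84, [319.6, 208.0, 22.1, 137.4]), (0.69, [149.7, 230.4, 62.0, 76.9])]
```

View pics/w1.png

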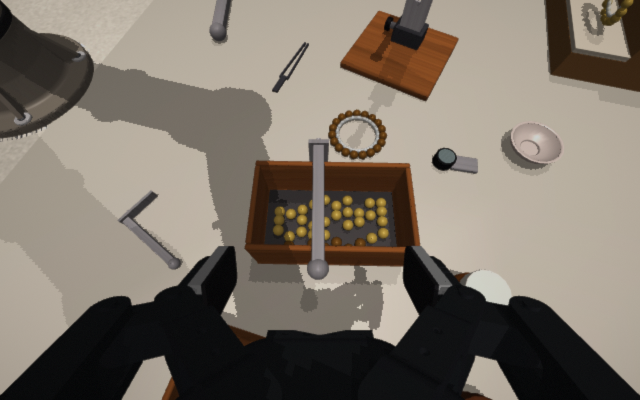

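The bar runs from the ball at (317,268) to the plate top at (319,143) and lies across the bead tray. I'll refine its pose from a crop.

```bash
python3 - <<'E'
from h import *
f=cv2.imread('pics/w1.png'); cv2.imwrite('pics/w1c.png',cv2.resize(f[125:290,255:385],None,fx=3.6,fy=3.6,interpolation=cv2.INTER_CUBIC))
C=cal('wrist',np.load('pics/w1.npy'))
ya=105.6; root=armpt([.512,-.0998,.077],ya,.068,-.007)
for n,a in dict(ball=(-.135,.007),plate_top_front=(-.005,.016),plate_top_rear=(0,.016),bar=(-.035,.014)).items(): print(n,proj(C,armpt(root,ya,*a)).round(1))
# grey profile rows
g=cv2.cvtColor(f,cv2.COLOR_BGR2GRAY)
for r in (165,180,200,220,240): print(r,g[r,306:332].tolist())
E
```

```text
ball [[318.9 267.4]]
plate_top_front [[319.5 142. ]]
plate_top_rear [[319.5 138.1]]
bar [[319.4 167.5]]
165 [68, 69, 70, 69, 71, 69, 70, 119, 135, 133, 132, 133, 133, 136, 135, 134, 133, 118, 62, 74, 78, 79, 78, 77, 78, 78]
180 [38, 39, 38, 39, 38, 39, 54, 114, 133, 132, 131, 132, 134, 135, 135, 135, 135, 119, 54, 37, 39, 38, 38, 37, 38, 37]
200 [48, 46, 47, 49, 68, 103, 96, 127, 134, 132, 131, 133, 134, 136, 135, 138, 138, 127, 110, 150, 143, 134, 123, 102, 58, 47]
220 [91, 57, 49, 49, 52, 65, 111, 138, 138, 133, 134, 137, 137, 137, 140, 141, 142, 132, 124, 156, 149, 138, 125, 102, 58, 50]
240 [51, 50, 46, 47, 51, 62, 115, 141, 138, 136, 137, 138, 139, 139, 140, 143, 144, 130, 74, 53, 54, 54, 54, 65, 63, 43]
```

View pics/w1c.png

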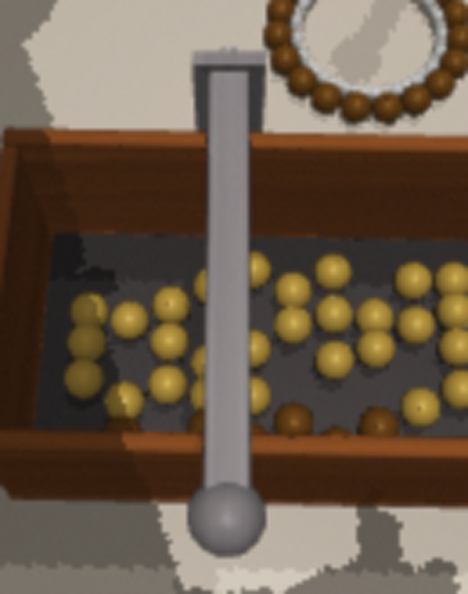

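```bash
python3 - <<'E'
from h import *
def st(n): print(n,round(robot.current_time_s(),2),np.round(robot.current_tool_pos(),4),np.round(robot.current_contact_force(),1),round(robot.current_finger_gap(),3))
ya=105.8; root=armpt([.512,-.0998,.077],105.6,.068-.0012,-.007,.001)
R=tool_R(ya,40,1); g=armpt(root,ya,-.054,.007); tcp=g+.002*R[:,2]; e=eul(R)
fingers.gripper_to(0.55); st('open')
robot.move_to(tcp-.06*R[:,2],e); st('pre')
print(robot.line_to(tcp,e,velocity=.08,f_stop=8)); st('at')
fingers.gripper_to(0.0,force=70); st('grip')
snap('wrist','w2')
np.save('grasp.npy',np.array([*root,ya]))
robot.line_to(tcp+[0,0,.06],e,velocity=.1); st('lift')
robot.line_to(tcp+[0,0,.13],e,velocity=.15); st('lift')
snap('wrist','w3')
E
```

```text
open 5.12 [ 0.5301 -0.1643  0.1691] [ 0.   0.5 -0. ] 0.554
pre 5.49 [ 0.5176 -0.122   0.1208] [-0.6 -0.6  0.2] 0.549
False
at 6.39 [ 0.5076 -0.087   0.0757] [-0.  -0.4 -0. ] 0.551
grip 6.92 [ 0.5077 -0.0869  0.0758] [ 0.8 -2.   2.8] 0.057
lift 7.72 [ 0.5074 -0.0864  0.1353] [-0.1 -0.2 -1. ] 0.056
lift 8.34 [ 0.5073 -0.0864  0.2049] [-0.1  0.1 -0.5] 0.052
```

View pics/w3.png

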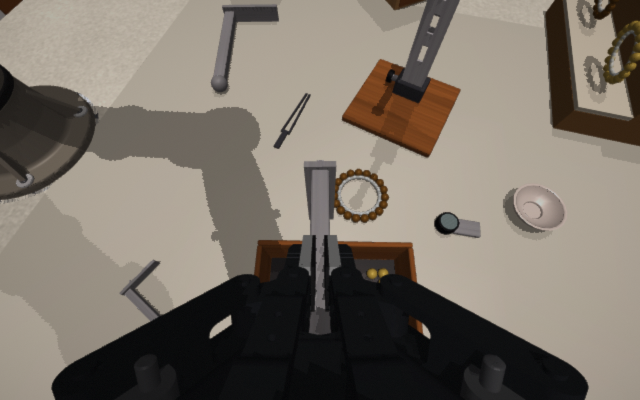

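View pics/w2.png

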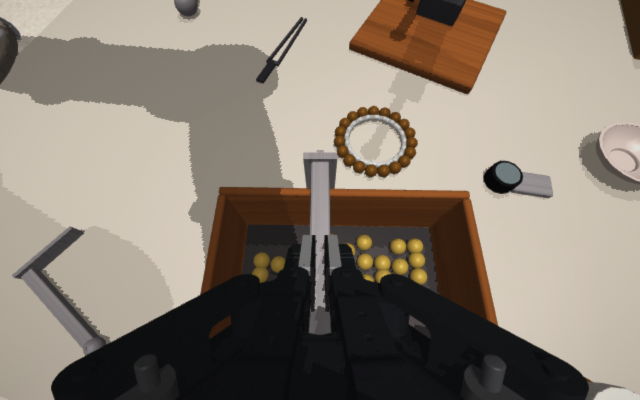

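```bash
python3 - <<'E'
from h import *
a=[cv2.resize(cv2.imread(f'pics/{n}.png')[140:340,270:370],None,fx=3,fy=3,interpolation=cv2.INTER_CUBIC) for n in('w2','w3')]
cv2.imwrite('pics/cmp.png',np.hstack(a))
# predicted
for n in('w2','w3'):
    P=np.load(f'pics/{n}.npy');C=cal('wrist',P); Rt=Ro.from_euler('xyz',P[1],degrees=True).as_matrix()
    g=P[0]-.002*Rt[:,2]
    for rot in (0,5,-5,10,-10):
        def w(dx,dz,dy=0):
            # rel grasp, rotated about y of arm by rot (plate up +)
            x,z=dx+.054,dz-.007; a=np.radians(rot); x,z=x*np.cos(a)-z*np.sin(a),x*np.sin(a)+z*np.cos(a)
            return armpt(g,105.8,x,z,dy)
        print(n,rot,[proj(C,w(*q)).round(1)[0].tolist() for q in [(0,.016,.011),(0,.016,-.011),(-.005,.016,.011),(-.005,.016,-.011),(-.005,.014,0),(-.005,-.060,.011)]])
E
```

```text
w2 0 [[304.4, 153.1], [338.5, 153.1], [304.3, 159.8], [338.8, 159.8], [321.5, 161.4], [308.4, 205.5]]
w2 5 [[304.0, 150.4], [339.0, 150.4], [303.9, 157.5], [339.2, 157.5], [321.5, 159.0], [308.3, 197.6]]
w2 -5 [[304.8, 156.4], [338.1, 156.4], [304.6, 162.5], [338.3, 162.5], [321.4, 164.3], [308.5, 213.5]]
w2 10 [[303.6, 148.1], [339.6, 148.1], [303.5, 155.7], [339.7, 155.7], [321.6, 157.0], [308.2, 189.8]]
w2 -10 [[305.1, 160.0], [337.6, 160.0], [304.9, 165.6], [337.9, 165.6], [321.4, 167.6], [308.5, 221.6]]
w3 0 [[304.4, 153.2], [338.5, 153.2], [304.3, 159.8], [338.7, 159.8], [321.5, 161.5], [308.5, 205.7]]
w3 5 [[304.0, 150.4], [339.0, 150.4], [303.9, 157.5], [339.2, 157.5], [321.5, 159.0], [308.4, 197.7]]
w3 -5 [[304.8, 156.4], [338.1, 156.4], [304.6, 162.6], [338.3, 162.6], [321.4, 164.4], [308.6, 213.6]]
w3 10 [[303.6, 148.1], [339.6, 148.1], [303.5, 155.7], [339.7, 155.7], [321.6, 157.0], [308.3, 189.9]]
w3 -10 [[305.1, 160.0], [337.6, 160.0], [304.9, 165.7], [337.9, 165.7], [321.4, 167.6], [308.6, 221.7]]
```

View pics/cmp.png

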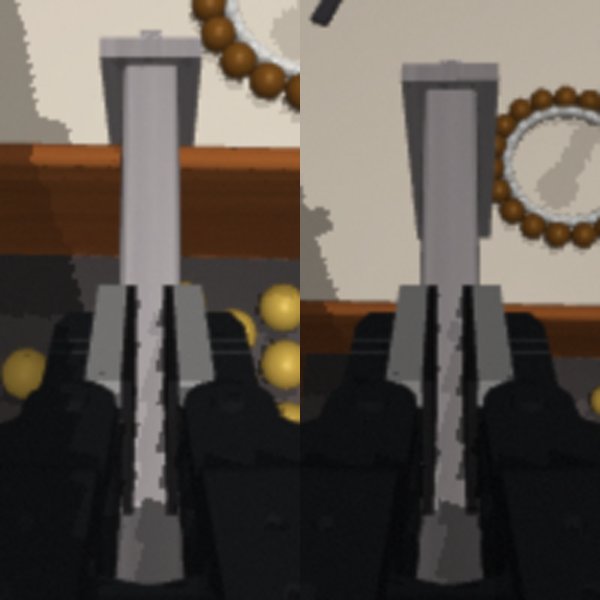

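The arm has sagged nose-down about 10° in the grip: the plate top moved from row 153 to row 162. I'll set it back on the rims, which levels it, then re-grip nearer the plate and harder.

```bash
python3 - <<'E'
from h import *
def st(n): print(n,round(robot.current_time_s(),2),np.round(robot.current_tool_pos(),4),np.round(robot.current_contact_force(),1),round(robot.current_finger_gap(),3))
r=np.load('grasp.npy'); root,ya=r[:3],r[3]
R=tool_R(ya,40,1); e=eul(R); tcp=armpt(root,ya,-.054,.007)+.002*R[:,2]
robot.line_to(tcp+[0,0,.02],e,velocity=.2)
print(robot.line_to(tcp+[0,0,.000],e,velocity=.05,f_stop=12)); st('down')
fingers.gripper_to(.3); st('rel')
tcp2=armpt(root,ya,-.045,.007)-.002*R[:,2]
robot.line_to(tcp2,e,velocity=.08,f_stop=10); st('at2')
snap('wrist','w4')
fingers.gripper_to(0.0,force=120); st('grip')
robot.line_to(tcp2+[0,0,.03],e,velocity=.06); st('lift')
snap('wrist','w5')
robot.line_to(tcp2+[0,0,.11],e,velocity=.15); st('lift')
snap('wrist','w6')
a=[cv2.resize(cv2.imread(f'pics/{n}.png')[140:340,270:360],None,fx=2.9,fy=2.9,interpolation=cv2.INTER_CUBIC) for n in('w4','w5','w6')]
cv2.imwrite('pics/cmp2.png',np.hstack(a))
for n in('w4','w6'):
    P=np.load(f'pics/{n}.npy');C=cal('wrist',P); Rt=Ro.from_euler('xyz',P[1],degrees=True).as_matrix()
    g=P[0]+.002*Rt[:,2]
    for rot in (0,-3,-6,-10):
        def w(dx,dz,dy=0):
            x,z=dx+.045,dz-.007; a=np.radians(rot); x,z=x*np.cos(a)-z*np.sin(a),x*np.sin(a)+z*np.cos(a)
            return armpt(g,ya,x,z,dy)
        print(n,rot,[proj(C,w(*q)).round(1)[0].tolist() for q in [(0,.016,.011),(0,.016,-.011),(-.005,.016,.011),(-.005,-.060,.011)]])
E
```

```text
False
down 9.64 [ 0.5076 -0.0864  0.0758] [ 0.8 -0.5  1.9] 0.057
rel 9.97 [ 0.5073 -0.0863  0.0753] [ 0.8 -0.3  0.8] 0.298
at2 10.22 [ 0.5057 -0.0796  0.0788] [ 0.6  0.4 -0.4] 0.301
grip 10.64 [ 0.5057 -0.0803  0.0785] [ 0.1 -0.6 -0.8] 0.003
lift 11.29 [ 0.5057 -0.0803  0.1087] [-0.6  1.  -0.6] -0.004
lift 12.03 [ 0.5055 -0.0801  0.188 ] [ 0.2 -0.4 -0.5] -0.002
w4 0 [[304.5, 164.2], [338.6, 164.3], [304.4, 171.0], [308.5, 213.7]]
w4 -3 [[304.7, 165.6], [338.3, 165.6], [304.5, 172.0], [308.5, 218.2]]
w4 -6 [[304.9, 167.0], [338.1, 167.1], [304.7, 173.2], [308.5, 222.8]]
w4 -10 [[305.1, 169.2], [337.8, 169.3], [304.9, 175.0], [308.5, 229.0]]
w6 0 [[304.5, 164.2], [338.5, 164.2], [304.3, 171.0], [308.5, 213.7]]
w6 -3 [[304.7, 165.6], [338.3, 165.6], [304.5, 172.1], [308.5, 218.3]]
w6 -6 [[304.8, 167.1], [338.0, 167.1], [304.6, 173.3], [308.5, 222.8]]
w6 -10 [[305.1, 169.3], [337.8, 169.3], [304.9, 175.1], [308.5, 229.0]]
```

View pics/cmp2.png

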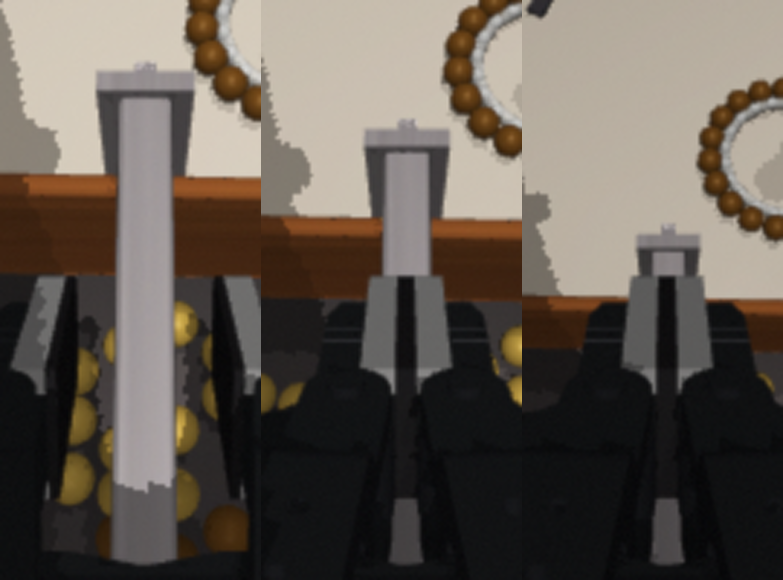

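The jaws shut fully (gap near 0), so the re-grip was too shallow and the bar slipped out below. I'll check where the arm lies now.

```bash
python3 - <<'E'
from h import *
r=np.load('grasp.npy'); root,ya=r[:3],r[3]
fingers.gripper_to(.55)
f=snap('wrist','w7')
C=cal('wrist',np.load('pics/w7.npy'))
for n,a in dict(ball=(-.135,.007),plate_top_front=(-.005,.016),plate_top_rear=(0,.016),bar=(-.045,.014)).items(): print(n,proj(C,armpt(root,ya,*a)).round(1))
cv2.imwrite('pics/w7c.png',cv2.resize(f[150:350,220:420],None,fx=3,fy=3,interpolation=cv2.INTER_CUBIC))
E
```

```text
ball [[321.  377.1]]
plate_top_front [[320.8 225.9]]
plate_top_rear [[320.8 221.1]]
bar [[320.8 266.9]]
```

View pics/w7c.png

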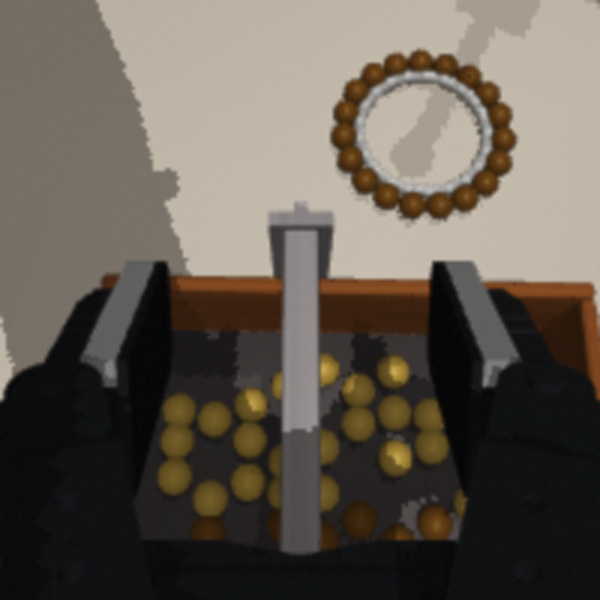

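```bash
python3 - <<'E'
from h import *
def st(n): print(n,round(robot.current_time_s(),2),np.round(robot.current_tool_pos(),4),np.round(robot.current_contact_force(),1),round(robot.current_finger_gap(),3))
r=np.load('grasp.npy'); root,ya=r[:3],r[3]
R=tool_R(ya,40,1); e=eul(R)
tcp=armpt(root,ya,-.052,.007)+.008*R[:,2]
robot.line_to(tcp-.05*R[:,2],e,velocity=.2)
print(robot.line_to(tcp,e,velocity=.07,f_stop=8)); st('at')
fingers.gripper_to(0.0,force=110); st('grip')
snap('wrist','w8')
robot.line_to(tcp+[0,0,.03],e,velocity=.08); st('lift')
snap('wrist','w9')
robot.line_to(tcp+[0,0,.12],e,velocity=.15); st('lift')
snap('wrist','w10')
a=[cv2.resize(cv2.imread(f'pics/{n}.png')[120:320,275:365],None,fx=2.9,fy=2.9,interpolation=cv2.INTER_CUBIC) for n in('w8','w9','w10')]
cv2.imwrite('pics/cmp3.png',np.hstack(a))
for n in('w8','w10'):
    P=np.load(f'pics/{n}.npy');C=cal('wrist',P); Rt=Ro.from_euler('xyz',P[1],degrees=True).as_matrix()
    g=P[0]-.008*Rt[:,2]
    for rot in (0,-3,-6,-10):
        def w(dx,dz,dy=0):
            x,z=dx+.052,dz-.007; a=np.radians(rot); x,z=x*np.cos(a)-z*np.sin(a),x*np.sin(a)+z*np.cos(a)
            return armpt(g,ya,x,z,dy)
        print(n,rot,[proj(C,w(*q)).round(1)[0].tolist() for q in [(0,.016,.011),(0,.016,-.011),(-.005,.016,.011),(-.005,-.060,.011)]])
E
```

```text
False
at 14.08 [ 0.5059 -0.0812  0.071 ] [ 0.4  0.1 -0.2] 0.549
grip 14.55 [ 0.5061 -0.0815  0.0714] [ 1.1 -1.5  3.1] 0.081
lift 15.12 [ 0.506  -0.0809  0.1012] [-0.5  0.5 -1.2] 0.08
lift 15.93 [ 0.5056 -0.0806  0.1902] [-0.7 -0.2 -1.5] 0.083
w8 0 [[303.9, 157.0], [339.2, 157.0], [303.7, 164.0], [308.1, 209.8]]
w8 -3 [[304.1, 158.8], [338.9, 158.8], [303.9, 165.5], [308.1, 214.6]]
w8 -6 [[304.3, 160.8], [338.6, 160.8], [304.1, 167.1], [308.2, 219.5]]
w8 -10 [[304.6, 163.6], [338.3, 163.6], [304.4, 169.5], [308.2, 226.1]]
w10 0 [[303.9, 157.1], [339.2, 157.1], [303.7, 164.0], [308.2, 209.9]]
w10 -3 [[304.1, 158.9], [338.9, 158.9], [303.9, 165.5], [308.3, 214.8]]
w10 -6 [[304.3, 160.8], [338.7, 160.8], [304.1, 167.2], [308.3, 219.7]]
w10 -10 [[304.6, 163.7], [338.3, 163.7], [304.4, 169.6], [308.3, 226.2]]
```

View pics/cmp3.png

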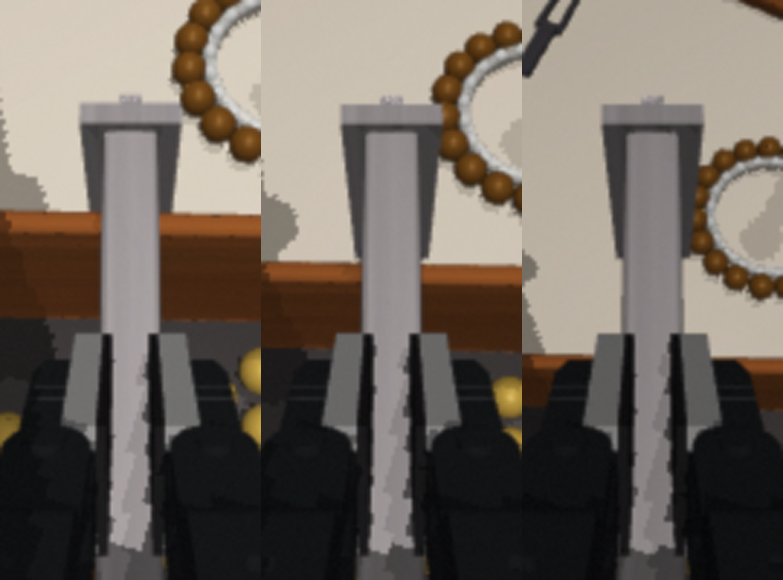

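The grip is now stable: the plate top stays at rows 156–162 through the lift, so the arm is level. Next I'll move in front of the upright and measure the slots.

```bash
cat >> h.py <<'E'
def tool_for(root,yaw,tilt=40,rx=.053):
    """TCP pose which puts held arm's root at root"""
    R=tool_R(yaw,tilt,1); return armpt(root,yaw,-rx,.007)+.008*R[:,2], eul(R)
def st(n): print(n,round(robot.current_time_s(),2),np.round(robot.current_tool_pos(),4),np.round(robot.current_eef_rot(),1),np.round(robot.current_contact_force(),1),round(robot.current_finger_gap(),3))
E
python3 - <<'E'
from h import *
seat=np.array([.563,.241,.1205]);ys=77.5
p,e=tool_for(armpt(seat,ys,-.13,.06),ys)
for r in [(-.13,.06),(-.09,.014),(0,.014),(0,0)]:
    pp,ee=tool_for(armpt(seat,ys,*r),ys); print(np.round(robot.inverse_kinematics(pp,ee)))
robot.move_to(p,e); st('front')
snap('wrist','w11')
C=cal('wrist',np.load('pics/w11.npy'))
for k in range(2,7): print('slot',k,[proj(C,armpt(seat,ys,0,.042*k-.042+d)).round(1)[0].tolist() for d in (0,.025)])
E
```

```text
[-28.  29.  62. 106. -62.  88.  42.]
[-30.  32.  59. 109. -67.  83.  43.]
[-40.  32.  58. 109. -71.  77.  36.]
[-39.  34.  58. 109. -72.  77.  38.]
front 16.62 [0.5237 0.0682 0.1808] [-179.9  -40.    77.5] [-0.4 -0.9 -0.8] 0.084
slot 2 [[321.2, 55.2], [321.4, 29.1]]
slot 3 [[321.5, 8.3], [321.7, -28.2]]
slot 4 [[321.9, -58.3], [322.2, -113.2]]
slot 5 [[322.4, -160.5], [322.9, -252.2]]
slot 6 [[323.4, -337.2], [324.4, -520.4]]
```

View pics/w11.png

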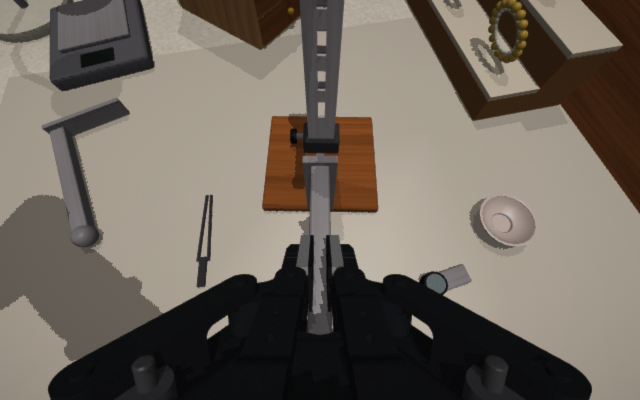

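```bash
python3 - <<'E'
from h import *
f=cv2.imread('pics/w11.png')
cv2.imwrite('pics/w11c.png',cv2.resize(f[0:150,280:365],None,fx=4,fy=4,interpolation=cv2.INTER_CUBIC))
g=cv2.cvtColor(f,cv2.COLOR_BGR2GRAY)
print('col',g[0:135,319:323].mean(1).astype(int).tolist())
for r in (8,40,75,105): print(r,g[r,298:348].tolist())
C=cal('wrist',np.load('pics/w11.npy'))
seat=np.array([.563,.241,.1205]);ys=77.5
for k in (-1,0,1,2): print('slot',k+2,[proj(C,armpt(seat,ys,0,.042*k+d)).round(1)[0].tolist() for d in (0,.025)])
E
```

```text
col [53, 53, 53, 52, 50, 45, 70, 127, 129, 88, 66, 63, 63, 64, 65, 66, 66, 68, 70, 70, 70, 71, 70, 70, 70, 71, 71, 70, 70, 68, 64, 125, 153, 155, 156, 156, 156, 157, 156, 156, 157, 157, 157, 157, 152, 111, 62, 53, 52, 53, 53, 52, 47, 76, 133, 131, 83, 67, 69, 70, 71, 72, 72, 72, 72, 72, 73, 72, 72, 73, 85, 136, 158, 161, 160, 160, 161, 161, 161, 161, 155, 109, 62, 52, 52, 54, 53, 48, 72, 132, 126, 78, 72, 70, 71, 71, 70, 71, 72, 73, 73, 81, 122, 159, 163, 163, 163, 163, 163, 164, 164, 164, 164, 163, 161, 148, 139, 120, 78, 71, 72, 73, 73, 73, 73, 72, 73, 73, 73, 73, 73, 73, 73, 72, 73]
8 [29, 34, 55, 61, 61, 59, 61, 62, 62, 62, 64, 64, 62, 62, 61, 61, 63, 71, 89, 120, 127, 128, 127, 129, 133, 125, 124, 123, 118, 74, 67, 68, 68, 68, 70, 68, 70, 71, 72, 70, 70, 69, 67, 68, 73, 103, 161, 168, 170, 171]
40 [137, 137, 137, 131, 73, 61, 61, 60, 62, 63, 63, 65, 66, 64, 66, 69, 71, 71, 80, 129, 155, 157, 158, 157, 157, 157, 157, 151, 97, 70, 68, 68, 69, 71, 70, 72, 74, 72, 71, 71, 70, 70, 80, 131, 154, 157, 157, 158, 157, 157]
75 [160, 161, 161, 160, 161, 154, 109, 68, 62, 60, 62, 64, 71, 74, 73, 74, 72, 71, 78, 119, 158, 160, 161, 161, 161, 161, 156, 115, 76, 69, 67, 70, 71, 72, 73, 73, 73, 71, 72, 75, 103, 156, 161, 161, 161, 161, 161, 161, 161, 161]
105 [164, 164, 164, 164, 163, 163, 164, 157, 99, 68, 65, 70, 71, 74, 72, 74, 73, 71, 71, 86, 157, 163, 163, 163, 163, 163, 155, 84, 72, 70, 71, 72, 73, 74, 73, 72, 71, 77, 119, 159, 163, 163, 163, 162, 163, 163, 163, 163, 162, 161]
slot 1 [[320.9, 116.8], [321.0, 101.6]]
slot 2 [[321.1, 89.9], [321.2, 70.4]]
slot 3 [[321.2, 55.2], [321.4, 29.1]]
slot 4 [[321.5, 8.3], [321.7, -28.2]]
```

View pics/w11c.png

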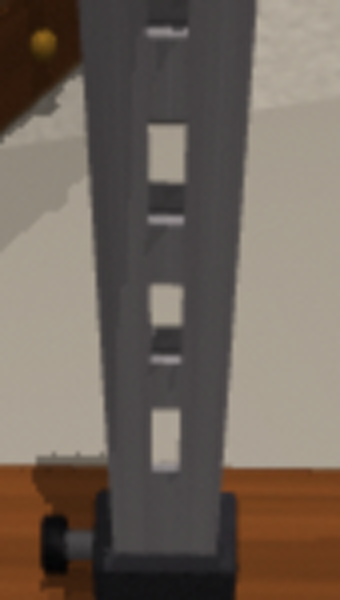

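```bash
python3 - <<'E'
from h import *
f=cv2.imread('pics/w11.png')
C=cal('wrist',np.load('pics/w11.npy'))
g=cv2.cvtColor(f,cv2.COLOR_BGR2GRAY)
# foot edges: wood = high red-blue
d=f[:,:,2].astype(int)-f[:,:,0]
def edge_rows(c,lo,hi):  # subpixel bottom edge of wood
    s=d[lo:hi,c].astype(float); m=(s[:4].mean()+s[-4:].mean())/2
    for i in range(len(s)-1):
        if (s[i]-m)*(s[i+1]-m)<=0: return lo+i+(s[i]-m)/(s[i]-s[i+1])
pts=[(c,edge_rows(c,195,205+15)) for c in list(range(272,300,4))+list(range(345,372,4))]
print(d[195:220,280].tolist())
W=np.array([at_z(C,p,.008)[:2] for p in pts]); 
v=np.linalg.svd(W-W.mean(0))[2][0]; print('front edge normal yaw',np.degrees(np.arctan2(v[1],v[0]))%180-90, W.mean(0), (W-W.mean(0))@[-v[1],v[0]])
def edge_cols(r,lo,hi):
    s=d[r,lo:hi].astype(float); m=(s[:4].mean()+s[-4:].mean())/2
    for i in range(len(s)-1):
        if (s[i]-m)*(s[i+1]-m)<=0: return lo+i+(s[i]-m)/(s[i]-s[i+1])
for lo,hi in((258,282),(362,388)):
    W=[]
    for r in range(130,200,5):
        c=edge_cols(r,lo,hi)
        if c: W.append(at_z(C,(c,r),.012)[:2])
    W=np.array(W); v=np.linalg.svd(W-W.mean(0))[2][0]; res=(W-W.mean(0))@[-v[1],v[0]]
    print('side yaw',np.degrees(np.arctan2(v[1],v[0]))%180,W.mean(0),np.abs(res).max())
# strip sides at face: rows 8,40,75,105 -> width
for r,(a,b) in {40:(301.9,340.9),75:(304.2,338.0),105:(305.9,335.8)}.items(): print(r,(a+b)/2)
# fit seat (x-depth,lateral,z) with yaw from slots
obs=[]
for k,(t,b) in {-1:(101.8,117.6),0:(70.6,91.0),1:(30.8,56.1),2:(None,9.1)}.items():
    if t: obs.append((k*.042+.025,321.1,t))
    obs.append((k*.042,321.1,b))
def fun(q):
    s=np.array([.563,.241,.1205]); r=[]
    for z,u,v in obs:
        P=proj(C,armpt(s,77.5,q[0],z+q[2],q[1]))[0]; r+=[P[0]-u,P[1]-v]
    return r
s=least_squares(fun,[0,0,0]); print((s.x*1e3).round(2),np.round(s.fun,2))
# plate location in this picture
print(g[150:172,312:330].mean(1).astype(int).tolist()); print(g[160,298:344].tolist())
E
```

```text
[87, 88, 90, 90, 88, 86, 87, 87, 86, 83, 77, 72, 69, 48, 37, 25, 21, 21, 22, 23, 23, 24, 24, 24, 24]
front edge normal yaw 76.66496733304001 [0.54332526 0.15388739] [-1.95645299e-04  9.78802830e-05  5.72385320e-04 -2.33237965e-04
 -1.68469764e-04 -1.54777975e-04 -1.24817111e-04  8.04262997e-05
  6.73721570e-04  7.02834350e-06  7.56964820e-06 -1.71240669e-04
 -2.01242965e-04 -1.89579717e-04]
side yaw 76.66117913372369 [0.48614636 0.23582306] 0.0006028986514361317
side yaw 76.60178374397833 [0.62998105 0.20408402] 0.0002213117501572705
40 321.4
75 321.1
105 320.85
[-0.23  0.1  -0.72] [-0.2   0.42 -0.28 -0.28 -0.04  0.61 -0.14 -0.37  0.17 -0.67  0.04 -0.06
  0.27  0.35]
[18, 18, 27, 59, 79, 84, 100, 102, 102, 102, 102, 98, 83, 52, 48, 62, 94, 101, 101, 99, 99, 100]
[46, 46, 46, 53, 83, 113, 119, 120, 121, 119, 114, 112, 111, 114, 114, 116, 116, 115, 113, 110, 97, 96, 97, 97, 96, 97, 99, 99, 97, 98, 98, 97, 97, 97, 95, 95, 96, 97, 98, 102, 83, 80, 79, 79, 79, 79]
```

Three foot edges agree on an upright yaw of 76.65°, and the slots fit within about 0.5 px at z ≈ 0.120. I'll go close to the face and compare the plate with the slots in the same image.

```bash
python3 - <<'E'
from h import *
ys=76.65
seat=armpt([.563,.241,.1198],ys,-.0002,0,-.0008); np.save('seat.npy',[*seat,ys])
p,e=tool_for(armpt(seat,ys,-.07,.03),ys); robot.move_to(p,e)
p,e=tool_for(armpt(seat,ys,-.018,.0135),ys); print(robot.line_to(p,e,velocity=.08,f_stop=6)); st('near')
f=snap('wrist','w12'); snap('scene','s12')
cv2.imwrite('pics/w12c.png',cv2.resize(f[0:200,250:400],None,fx=3.9,fy=3,interpolation=cv2.INTER_CUBIC))
C=cal('wrist',np.load('pics/w12.npy'))
for k in (0,1,2): print('slot',k+2,[proj(C,armpt(seat,ys,0,.042*k+d)).round(1)[0].tolist() for d in (0,.025)])
print('plate',[proj(C,armpt(seat,ys,-.018-d,.0135+.016,y)).round(1)[0].tolist() for d in (0,.005) for y in(-.011,.011)])
E
```

```text
False
near 17.88 [0.5486 0.1761 0.1342] [180.  -40.   76.6] [ 0.2 -0.5 -1.5] 0.082
slot 2 [[319.6, 155.8], [319.7, 135.3]]
slot 3 [[319.7, 118.2], [319.8, 86.6]]
slot 4 [[319.9, 59.0], [320.0, 4.3]]
plate [[337.3, 154.6], [302.1, 154.6], [337.5, 161.5], [301.9, 161.5]]
```

View pics/w12.png

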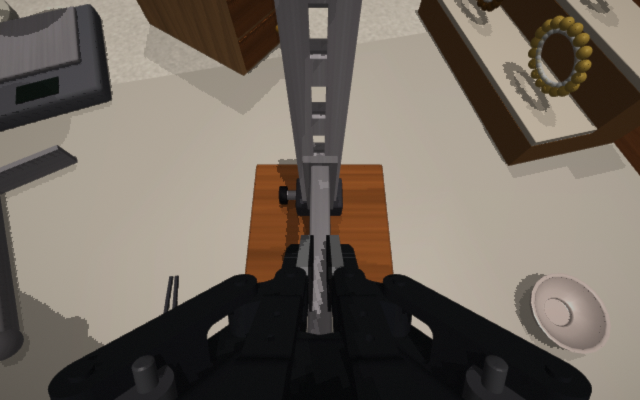

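View pics/w12c.png

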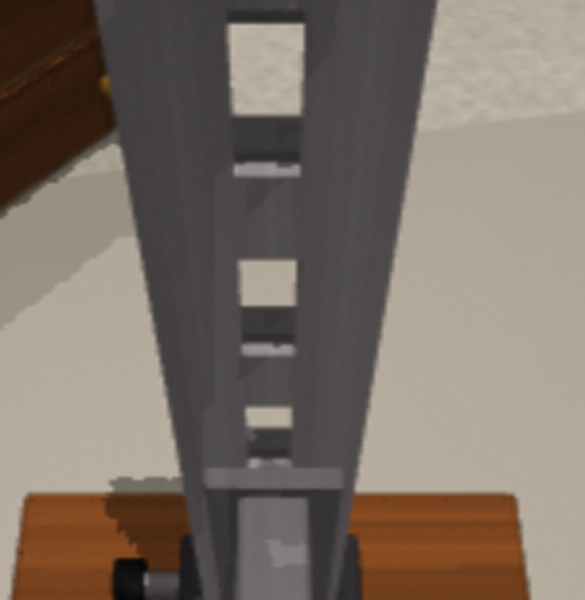

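```bash
cat >> h.py <<'E'
def root_now(ys,rx=.053):
    p,r=wpose(); R=Ro.from_euler('xyz',r,degrees=True).as_matrix()
    return armpt(p-.008*R[:,2],ys,rx,-.007)
def rel(seat,ys):
    d=root_now(ys)-seat; a=np.radians(ys)
    return np.round(np.array([d[0]*np.cos(a)+d[1]*np.sin(a),-d[0]*np.sin(a)+d[1]*np.cos(a),d[2]])*1e3,2)
E
python3 - <<'E'
from h import *
s=np.load('seat.npy'); ys=s[3]; seat=s[:3]
print('rel now',rel(seat,ys))
seat=armpt(seat,ys,0,0,.00075); np.save('seat.npy',[*seat,ys])
p,e=tool_for(armpt(seat,ys,-.0115,.0135),ys); robot.line_to(p,e,velocity=.04); st('align'); print(rel(seat,ys))
f=snap('wrist','w13')
p,e=tool_for(armpt(seat,ys,.004,.0135),ys); print(robot.line_to(p,e,velocity=.02,f_stop=6)); st('ins'); print(rel(seat,ys))
f2=snap('wrist','w14')
cv2.imwrite('pics/w134c.png',np.hstack([cv2.resize(x[50:200,280:365],None,fx=4,fy=4,interpolation=cv2.INTER_CUBIC) for x in (f,f2)]))
E
```

```text
rel now [-18.75  -0.45  13.69]
align 18.29 [0.5492 0.1835 0.1342] [-180.   -40.    76.7] [-0.4 -0.2 -1.7] 0.081
[-11.11   0.21  13.54]
True
ins 18.82 [0.5505 0.1879 0.1324] [-180.   -39.7   76.5] [-0.2 -0.2 -1.1] 0.081
[-6.48 -0.06 11.79]
```

View pics/w134c.png

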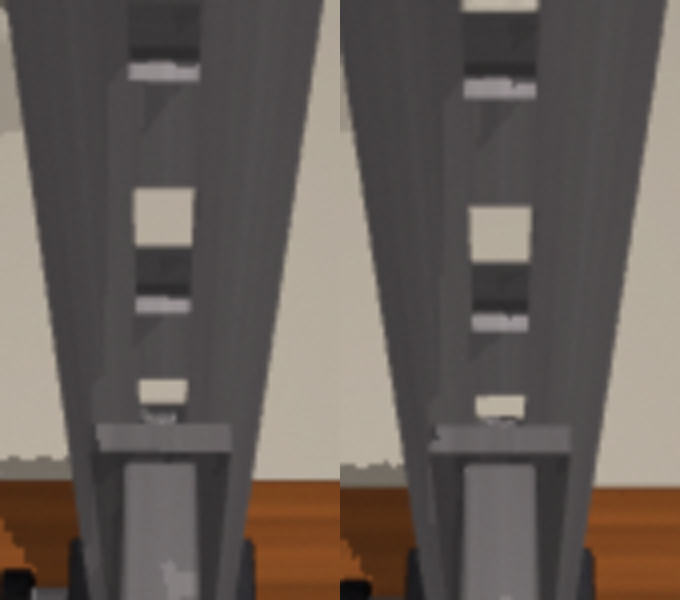

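```bash
python3 - <<'E'
from h import *
s=np.load('seat.npy'); ys=s[3]; seat=s[:3]
st('now'); print(rel(seat,ys),np.round(robot.current_torque(),2))
f=snap('scene','s15')
cv2.imwrite('pics/s15c.png',cv2.resize(f[130:300,300:480],None,fx=3.5,fy=3.5,interpolation=cv2.INTER_CUBIC))
E
```

```text
now 18.87 [0.5502 0.1879 0.1322] [-179.9  -39.7   76.5] [-0.  -0.3 -1.2] 0.079
[-6.56  0.23 11.51] [-0.97  0.24 -0.05]
```

View pics/s15c.png

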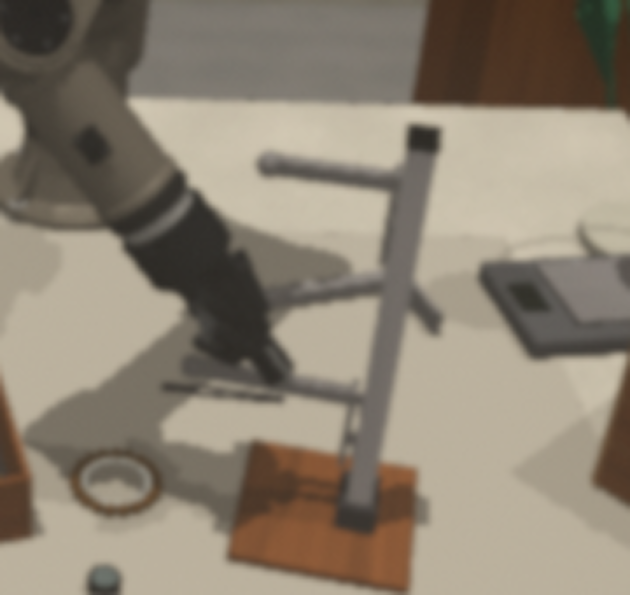

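```bash
python3 - <<'E'
from h import *
s=np.load('seat.npy'); ys=s[3]; seat=s[:3]
p,e=tool_for(armpt(seat,ys,-.0105,.0135),ys); robot.line_to(p,e,velocity=.04); print(rel(seat,ys))
for x in (-.008,-.006,-.004,-.002,0,.002):
    p,e=tool_for(armpt(seat,ys,x,.0135),ys); h=robot.line_to(p,e,velocity=.02,f_stop=9)
    print(x,h,rel(seat,ys),np.round(robot.current_contact_force(),1),np.round(robot.current_torque(),2))
    if h: break
f2=snap('wrist','w16')
cv2.imwrite('pics/w16c.png',np.hstack([cv2.resize(x[50:200,280:365],None,fx=4,fy=4,interpolation=cv2.INTER_CUBIC) for x in (f2,)]))
print(robot.current_time_s())
E
```

```text
[-10.89  -0.13  13.52]
-0.008 False [-7.55  0.25 13.43] [-0.2  0.4 -1.8] [-0.88  0.2  -0.01]
-0.006 False [-6.38 -0.12 13.31] [-0.6 -0.9 -1.7] [-1.1   0.26  0.04]
-0.004 False [-5.76 -0.58 13.01] [-1.5 -5.7 -0.3] [-1.77  0.37  0.04]
-0.002 False [-5.49 -1.08 12.77] [-1.8 -8.3  0.6] [-2.21  0.61  0.1 ]
0 False [-5.39 -1.52 12.53] [ -4.2 -11.4   2.5] [-2.58  0.82  0.24]
0.002 False [-5.29 -2.01 12.21] [ -5.3 -15.    3.8] [-3.04  1.06  0.38]
20.75
```

View pics/w16c.png

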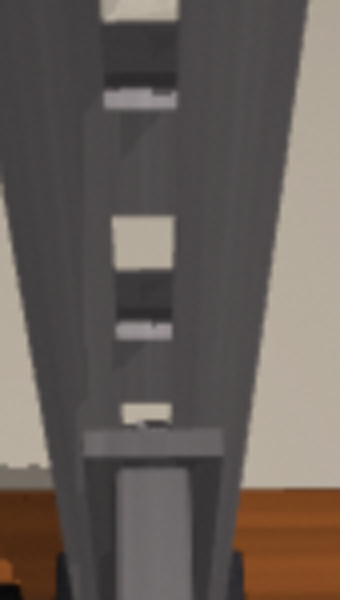

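```bash
python3 - <<'E'
from h import *
s=np.load('seat.npy'); ys=s[3]; seat=s[:3]
def ana(n,slots,plate_rear,plate_front,xs):
    P=np.load(f'pics/{n}.npy');C=cal('wrist',P)
    def fun(q):return [proj(C,armpt(seat,ys,q[0],z+q[1]))[0][1]-v for z,v in slots]
    q=least_squares(fun,[0,0]); print(n,'strip dx,dz mm',(q.x*1e3).round(2),np.round(q.fun,2))
    for x in xs:
        # root x,z with rear top edge on row, relative to fitted strip
        zr=[]
        for row,off in((plate_rear,0),(plate_front,-.005)):
            z=least_squares(lambda z:[proj(C,armpt(seat,ys,q.x[0]+x+off,z[0]))[0][1]-row],[.03]).x[0]
            zr.append(round((z-.016-q.x[1])*1e3,2))
        print('  x',x,'root height above rest from rear,front edge',zr)
ana('w13',[(.025,50+379/4),(.042,50+312/4),(.067,50+187/4),(.084,50+80/4)],50+425/4,50+451/4,(-.0105,-.0111,-.012))
ana('w16',[(.025,150.8),(.042,134.5),(.067,103.8),(.084,76.8)],50+430/4,50+456/4,(-.005,-.006,-.007))
ana('w12',[(.042,118.3),(.067,86.7),(.084,58.7),(.025,407/3)],156,162.4,(-.018,-.01875,-.02))
E
```

```text
w13 strip dx,dz mm [-0.74  0.91] [-0.14 -0.01  0.32 -0.18]
  x -0.0105 root height above rest from rear,front edge [np.float64(11.53), np.float64(11.97)]
  x -0.0111 root height above rest from rear,front edge [np.float64(12.47), np.float64(12.95)]
  x -0.012 root height above rest from rear,front edge [np.float64(13.87), np.float64(14.43)]
w16 strip dx,dz mm [-1.17  1.43] [-0.03 -0.03  0.13 -0.07]
  x -0.005 root height above rest from rear,front edge [np.float64(9.05), np.float64(9.58)]
  x -0.006 root height above rest from rear,front edge [np.float64(10.67), np.float64(11.28)]
  x -0.007 root height above rest from rear,front edge [np.float64(12.28), np.float64(12.97)]
w12 strip dx,dz mm [-0.99  0.97] [ 0.13 -0.08  0.02 -0.07]
  x -0.018 root height above rest from rear,front edge [np.float64(12.43), np.float64(13.04)]
  x -0.01875 root height above rest from rear,front edge [np.float64(13.6), np.float64(14.27)]
  x -0.02 root height above rest from rear,front edge [np.float64(15.56), np.float64(16.32)]
```

The fit says the strip is about 1 mm higher and closer than assumed, so the hooks are catching the lower slot edges. I'll back off, raise and retry.

```bash
python3 - <<'E'
from h import *
s=np.load('seat.npy'); ys=s[3]; seat=armpt(s[:3],ys,-.001,.0010); np.save('seat2.npy',[*seat,ys])
for h0 in (.0140,.0152,.0128):
    p,e=tool_for(armpt(seat,ys,-.0105,h0),ys); robot.line_to(p,e,velocity=.04)
    print('h0',h0,rel(seat,ys)); snap('wrist','w17_%d'%(h0*1e4))
    ok=True
    for x in (-.006,-.004,-.002,0,.0015):
        p,e=tool_for(armpt(seat,ys,x,h0),ys); robot.line_to(p,e,velocity=.025,f_stop=9)
        F=np.array(robot.current_contact_force()); a=np.radians(ys); fx=F[0]*np.cos(a)+F[1]*np.sin(a)
        print(x,rel(seat,ys),np.round(F,1),np.round(robot.current_torque(),2))
        if fx<-6: ok = rel(seat,ys)[0]>-2.5; break
    if ok: break
snap('wrist','w18'); print(robot.current_time_s(),ok)
E
```

```text
h0 0.014 [-9.32  0.34 14.27]
-0.006 [-5.41  0.29 13.94] [-0.1  0.  -1.6] [-0.84  0.21 -0.01]
-0.004 [-3.83  0.09 14.  ] [ 0.4 -0.2 -1.8] [-0.89  0.2  -0.04]
-0.002 [-1.83  0.1  13.99] [-0.1 -0.2 -1.2] [-0.86  0.21 -0.02]
0 [-0.1  -0.08 13.96] [-0.3 -0.6 -1.4] [-0.85  0.21  0.06]
0.0015 [ 1.000e-02 -2.800e-01  1.352e+01] [-1.4 -5.3 -0.3] [-1.6   0.51  0.12]
22.675 True
```

The plate met the face at x = 0 with a clean insertion. Now I'll lower gently, still gripped, onto the catch.

```bash
python3 - <<'E'
from h import *
s=np.load('seat2.npy'); ys=s[3]; seat=s[:3]
for z in (.012,.010,.008,.006,.004,.002,0):
    p,e=tool_for(armpt(seat,ys,.0003,z),ys); robot.line_to(p,e,velocity=.03,f_stop=15)
    F=np.array(robot.current_contact_force())
    print(z,rel(seat,ys),np.round(F,1),np.round(robot.current_torque(),2),np.round(robot.current_eef_rot(),1))
    if F[2]>11: break
f=snap('wrist','w19');g=snap('scene','s19'); print(robot.current_time_s())
cv2.imwrite('pics/19c.png',np.hstack([cv2.resize(f[50:350,250:400],None,fx=2,fy=2),cv2.resize(g[140:290,310:460],None,fx=3.3,fy=4)]))
E
```

```text
0.012 [-0.   -0.23 11.87] [-0.9 -3.1 -0.1] [-1.4   0.36  0.02] [180.  -40.   76.6]
0.01 [-0.2  -0.53 10.19] [-1.  -6.1  1.4] [-1.4   0.36  0.01] [179.9 -40.   76.6]
0.008 [-1.   -1.09  8.34] [-2.  -7.1  1.1] [-1.54  0.35 -0.01] [179.9 -39.9  76.6]
0.006 [-1.56 -1.52  6.56] [-1.6 -8.3  3.4] [-1.55  0.4   0.  ] [179.8 -39.9  76.6]
0.004 [-1.56 -1.79  5.17] [-2.  -7.5  4.3] [-1.4   0.43  0.1 ] [179.8 -40.   76.6]
0.002 [ 0.03 -0.5   2.21] [-1.1 -6.  -0.9] [-2.18  0.42 -0.15] [179.9 -40.   76.6]
0 [-0.15 -0.76  0.48] [-1.  -4.7  2.1] [-1.35  0.37 -0.02] [179.9 -40.   76.7]
24.525
```

View pics/19c.png

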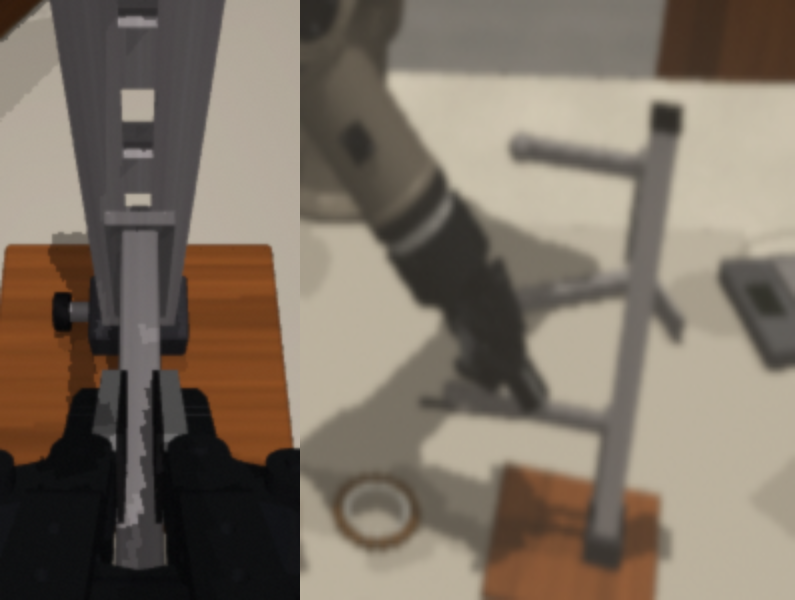

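The arm went past the catch region to about the rest height. I'll release it, back off along the tool axis, look, and then press on the heel with shut fingers.

```bash
python3 - <<'E'
from h import *
s=np.load('seat2.npy'); ys=s[3]; seat=s[:3]
st('before')
fingers.gripper_to(.35); st('open')
p,r=wpose(); R=Ro.from_euler('xyz',r,degrees=True).as_matrix()
robot.line_to(p-.07*R[:,2],r,velocity=.15)
f=snap('wrist','w20'); g=snap('scene','s20'); st('back')
for tilt in (43,45,47,49):
    Rp=tool_R(ys,tilt,1); c=armpt(seat,ys,-.038,.014); t=c+.011*Rp[:,0]-.017*Rp[:,2]
    print(tilt,[np.round(q,1).tolist() if q is not None else None for q in (robot.inverse_kinematics(t+[0,0,.03],eul(Rp)),robot.inverse_kinematics(t,eul(Rp)))])
cv2.imwrite('pics/20c.png',np.hstack([cv2.resize(f[0:300,220:420],None,fx=2,fy=2),cv2.resize(g[140:290,340:440],None,fx=4,fy=4)]))
E
```

```text
before 24.52 [0.5524 0.1929 0.1222] [179.9 -40.   76.7] [-1.3 -6.6  2.1] 0.08
open 24.88 [0.5515 0.1951 0.1218] [-180.   -40.1   76.7] [ 0.4 -0.5 -0.4] 0.35
back 25.58 [0.5404 0.1526 0.1743] [-179.8  -40.1   76.7] [ 0.  -0.4  0.3] 0.352
43 [[-40.5, 28.3, 59.7, 107.3, -69.5, 79.4, 32.1], [-38.9, 30.8, 57.9, 109.1, -72.0, 78.4, 35.8]]
45 [[-38.6, 28.7, 58.7, 108.1, -71.2, 80.5, 34.2], [-37.0, 31.2, 56.8, 109.7, -73.6, 79.5, 37.9]]
47 [[-36.7, 29.1, 57.6, 108.8, -72.9, 81.6, 36.3], [-35.1, 31.7, 55.7, 110.4, -75.2, 80.7, 40.0]]
49 [[-34.8, 29.6, 56.4, 109.4, -74.5, 82.8, 38.3], [-33.1, 32.3, 54.5, 110.9, -76.7, 82.0, 42.0]]
```

View pics/20c.png

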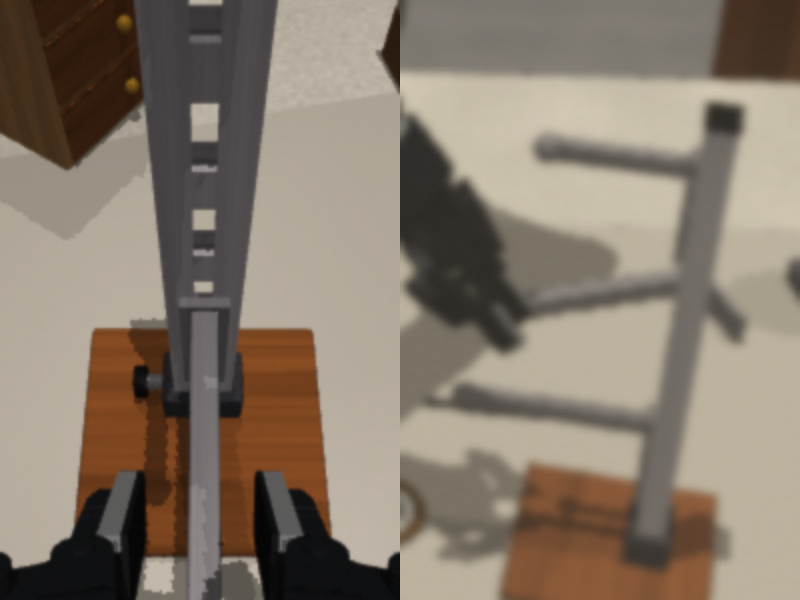

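The arm hangs in the slots, free of the gripper: the plate top is at (321,150) in the wrist image, and it is parallel to the top arm in the scene view. Now the heel press.

```bash
python3 - <<'E'
from h import *
s=np.load('seat2.npy'); ys=s[3]; seat=s[:3]
fingers.gripper_to(0.0,force=60)
Rp=tool_R(ys,46,1); e=eul(Rp)
c=armpt(seat,ys,-.036,.014); t=c+.011*Rp[:,0]-.017*Rp[:,2]
pre=t+[0,0,.025]
robot.line_to(pre-.05*Rp[:,2],e,velocity=.15)
print(robot.line_to(pre,e,velocity=.1,f_stop=6)); st('pre')
F0=np.array(robot.current_contact_force())
print(robot.line_to(t+[0,0,-.002],e,velocity=.04,f_stop=5)); st('touch'); z0=robot.current_tool_pos()[2]
p0=np.array(robot.current_tool_pos())
snap('wrist','w21')
for i in range(14):
    robot.line_to(p0-[0,0,.0015*(i+1)],e,velocity=.03)
    F=np.array(robot.current_contact_force())-F0
    print(i,np.round((robot.current_tool_pos()-p0)*1e3,1),np.round(F,1))
    if F[2]>16.5: break
snap('wrist','w22'); print(robot.current_time_s())
E
```

```text
False
pre 27.05 [0.5533 0.2004 0.1791] [-180.   -46.    76.6] [ 0.6 -0.   0. ] -0.001
False
touch 27.88 [0.5536 0.2003 0.1526] [180.  -46.   76.7] [-0.6 -0.5 -0.3] 0.001
0 [ 0.   0.  -1.4] [-0.7  0.2  0.5]
1 [-0.1  0.  -3.1] [-1.5  0.5 -0.1]
2 [-0.1  0.  -4.6] [-0.4  0.3  0.6]
3 [-0.1  0.  -6.1] [-1.1  0.2  0.4]
4 [-0.1  0.  -7.6] [-0.8  0.3  0.4]
5 [-0.  -0.  -9.1] [-1.2 -0.6 -0. ]
6 [ -0.   -0.  -10.6] [-1.4 -0.7  0.5]
7 [ -0.1   0.  -12.1] [-1.3  0.7 -0.5]
8 [ -0.1   0.1 -13.6] [-0.6  0.9 -0. ]
9 [ -0.1   0.  -15.1] [-0.8 -0.  -0.1]
10 [ -0.1   0.  -16.6] [-0.7 -0.  -0.9]
11 [ -0.1  -0.  -18.1] [-0.1 -0.7 -0.4]
12 [ -0.1   0.1 -19.6] [-0.8 -1.4  0.8]
13 [ -0.1   0.  -21.1] [-2.2 -0.3  0.4]
31.475
```

```bash
python3 - <<'E'
from h import *
g=snap('scene','s22'); f=cv2.imread('pics/w22.png')
cv2.imwrite('pics/22c.png',np.hstack([cv2.resize(f[0:300,220:420],None,fx=2,fy=2),cv2.resize(g[140:290,340:440],None,fx=4,fy=4)]))
E
```

```text
(no output)
```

View pics/22c.png

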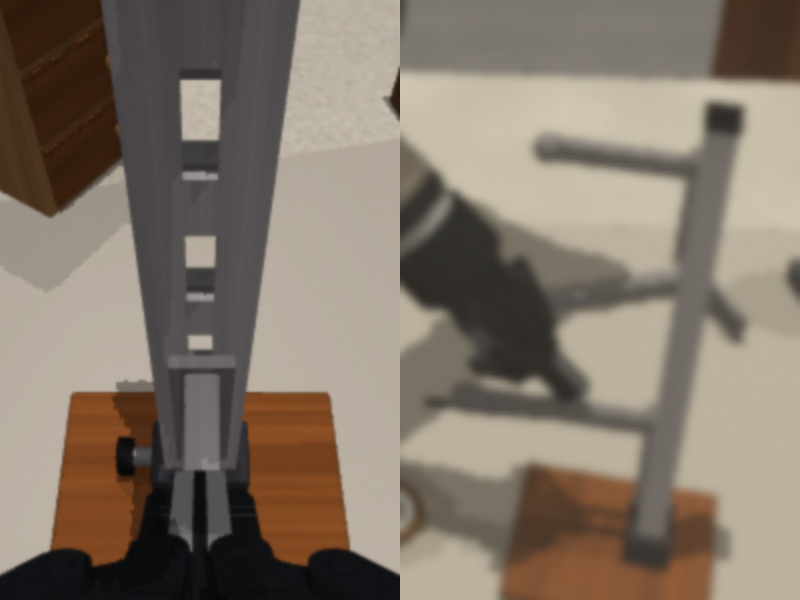

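View pics/w21.png

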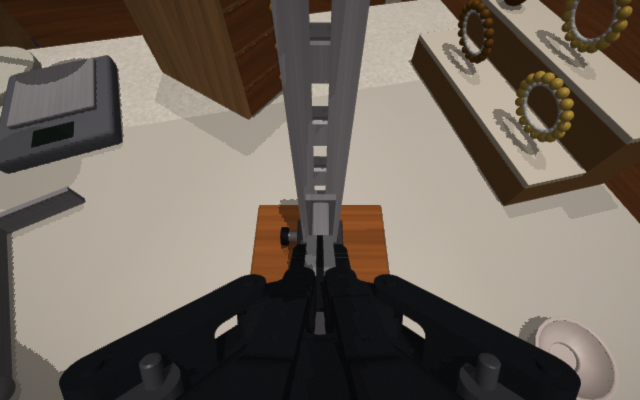

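```bash
python3 - <<'E'
from h import *
s=np.load('seat2.npy'); ys=s[3]; seat=s[:3]
P=np.load('pics/w22.npy');C=cal('wrist',P);R=Ro.from_euler('xyz',P[1],degrees=True).as_matrix()
for d in (-.03,-.02,-.01,0,.017): print('tool z',d,[proj(C,P[0]+d*R[:,2]+x*R[:,0])[0].round(1).tolist() for x in(-.011,0,.011)])
print('plate top rear',proj(C,armpt(seat,ys,0,.016)).round(1),'front',proj(C,armpt(seat,ys,-.005,.016)).round(1))
for o in (.02,.036,.06): print('bar top',o,proj(C,armpt(seat,ys,-o,.014)).round(1))
S=cal('scene')
print('scene tip',proj(S,P[0]+.017*R[:,2]).round(1),'TCP',proj(S,P[0]).round(1),'bar36',proj(S,armpt(seat,ys,-.036,.014)).round(1),'ball',proj(S,armpt(seat,ys,-.135,.007)).round(1),'seat',proj(S,seat).round(1))
print(vision.calibration('wrist').keys(), (P[0]-seat).round(4))
g=cv2.imread('pics/s22.png'); cv2.imwrite('pics/s22c.png',cv2.resize(g[180:270,340:430],None,fx=6.6,fy=6.6,interpolation=cv2.INTER_CUBIC))
E
```

```text
tool z -0.03 [[320.2, 279.6], [320.2, 260.3], [320.2, 240.2]]
tool z -0.02 [[320.1, 269.5], [320.1, 251.3], [320.2, 232.3]]
tool z -0.01 [[320.1, 260.7], [320.1, 243.3], [320.1, 225.3]]
tool z 0 [[320.0, 252.8], [320.1, 236.3], [320.1, 219.2]]
tool z 0.017 [[320.0, 241.2], [320.0, 225.9], [320.0, 210.2]]
plate top rear [[319.9 175.9]] front [[319.9 182.2]]
bar top 0.02 [[319.9 203.8]]
bar top 0.036 [[319.9 227. ]]
bar top 0.06 [[320.  266.2]]
scene tip [[391.6 245.8]] TCP [[387.8 241.9]] bar36 [[389.6 241.2]] ball [[355.3 237.3]] seat [[401.6 247.2]]
dict_keys(['mtx', 'T_tool_cam']) [-0.0093 -0.0395  0.0107]
```

View pics/s22c.png

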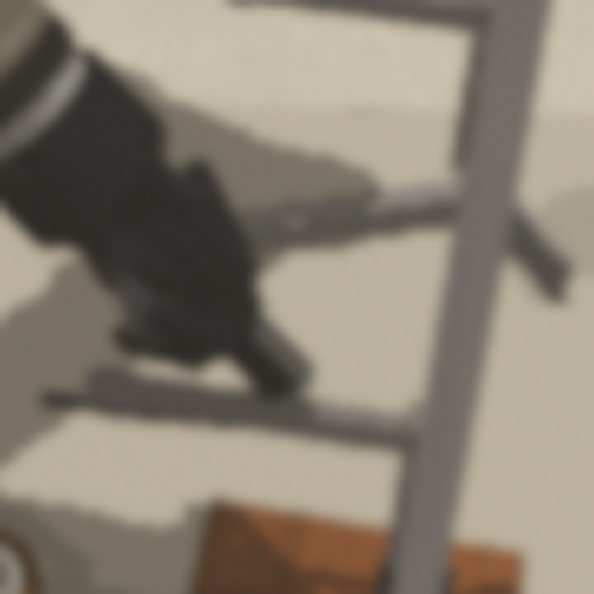

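The shut fingertips end about 20 mm short of where I computed, so the tool is still hovering just above the bar and about 58 mm out. I'll shift 21 mm toward the upright and press down in increments against the measured force.

```bash
python3 - <<'E'
from h import *
s=np.load('seat2.npy'); ys=s[3]; seat=s[:3]
e=eul(tool_R(ys,46,1)); p=np.array(robot.current_tool_pos())
q=armpt(p,ys,.021,.008)
robot.line_to(armpt(p,ys,0,.008),e,velocity=.1)
print(robot.line_to(q,e,velocity=.08,f_stop=6)); st('fwd'); F0=np.array(robot.current_contact_force())
h=robot.line_to(q-[0,0,.022],e,velocity=.03,f_stop=4); st('touch %s'%h)
g=snap('scene','s23'); cv2.imwrite('pics/s23c.png',cv2.resize(g[160:270,340:430],None,fx=5.4,fy=5.4,interpolation=cv2.INTER_CUBIC))
E
```

```text
False
fwd 32.18 [0.5579 0.2219 0.1393] [-180.   -46.    76.8] [-0.  -0.1  0.1] -0.0
touch True 32.63 [0.559  0.2202 0.1302] [180.  -46.1  76.6] [-1.  -1.3  3.5] 0.002
```

View pics/s23c.png

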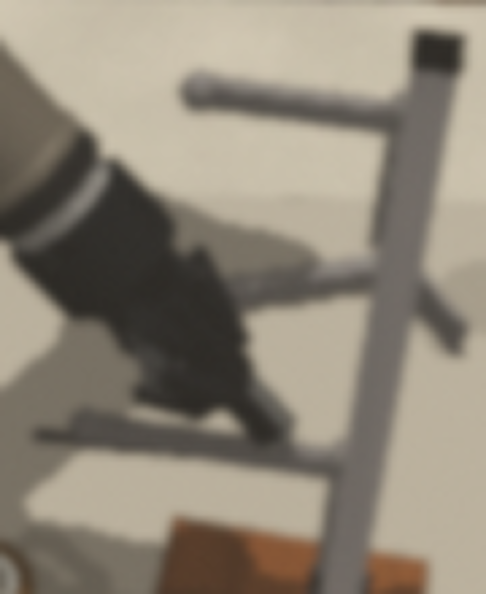

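```bash
python3 - <<'E'
from h import *
s=np.load('seat2.npy'); ys=s[3]; seat=s[:3]
e=eul(tool_R(ys,46,1)); p=np.array(robot.current_tool_pos())
robot.line_to(armpt(p,ys,0,.004),e,velocity=.1)
q=armpt(p,ys,.006,.003); robot.line_to(q,e,velocity=.1); F0=np.array(robot.current_contact_force()); st('fwd')
robot.line_to(q-[0,0,.003],e,velocity=.05)
mx=0
for i in range(20):
    robot.line_to(q-[0,0,.003+.001*(i+1)],e,velocity=.03)
    F=np.array(robot.current_contact_force())-F0
    print(i,np.round((robot.current_tool_pos()-q)*1e3,1),np.round(F,1))
    if F[2]>16: break
snap('wrist','w24'); print(robot.current_time_s())
E
```

```text
fwd 33.18 [0.5598 0.227  0.1328] [-179.9  -46.    76.7] [ 0.2 -0.7  1.1] 0.005
0 [ 0.4  0.2 -2.9] [-0.8  0.5  4.4]
1 [ 0.8  0.1 -3. ] [-1.3 -0.9  7.1]
2 [ 1.2  0.1 -3.1] [-2.4 -1.   9.2]
3 [ 1.6 -0.  -3.2] [-3.5 -3.2 11.6]
4 [ 2.1 -0.1 -3.2] [-3.9 -2.8 14.6]
5 [ 2.4 -0.1 -3.3] [-4.8 -4.8 17.5]
34.9833
```

```bash
python3 - <<'E'
from h import *
s=np.load('seat2.npy'); ys=s[3]; seat=s[:3]
e=eul(tool_R(ys,46,1)); p=np.array(robot.current_tool_pos())
robot.pause(.2); print(np.round(robot.current_contact_force(),1))
robot.line_to(p+[0,0,.012],e,velocity=.08); st('up')
Rp=tool_R(ys,46,1)
robot.line_to(p+np.array([0,0,.012])-.06*Rp[:,2],e,velocity=.15)
f=snap('wrist','w25'); g=snap('scene','s25'); st('back')
cv2.imwrite('pics/25c.png',np.hstack([cv2.resize(f[70:220,270:370],None,fx=4,fy=4,interpolation=cv2.INTER_CUBIC),cv2.resize(g[150:270,340:420],None,fx=5,fy=5,interpolation=cv2.INTER_CUBIC)]))
C=cal('wrist',np.load('pics/w25.npy'))
for n,a in dict(s2top=(0,.025),s3bot=(0,.042),s3top=(0,.067),s4bot=(0,.084)).items(): print(n,proj(C,armpt(seat,ys,*a)).round(1))
for dz in (0,.001,.002,.004): print(dz,'plate',[proj(C,armpt(seat,ys,x,.016+dz)).round(1)[0].tolist() for x in(0,-.005)],'ball',proj(C,armpt(seat,ys,-.135,.007+dz)).round(1))
E
```

```text
[-3.4 -4.7 18.3]
up 35.56 [0.5625 0.2257 0.1414] [180.  -45.9  76.7] [ 1.1 -0.1 -0.4] -0.005
back 36.21 [0.5519 0.1853 0.1825] [-179.8  -46.    76.6] [-0.2 -0.2 -1.4] 0.005
s2top [[316.6 189.7]]
s3bot [[316.4 178. ]]
s3top [[316.1 157.5]]
s4bot [[315.8 140.8]]
0 plate [[316.7, 195.3], [316.7, 200.4]] ball [[315.7 384.9]]
0.001 plate [[316.7, 194.7], [316.7, 199.8]] ball [[315.7 385. ]]
0.002 plate [[316.7, 194.1], [316.7, 199.2]] ball [[315.7 385.1]]
0.004 plate [[316.7, 192.8], [316.7, 198.0]] ball [[315.6 385.4]]
```

View pics/25c.png

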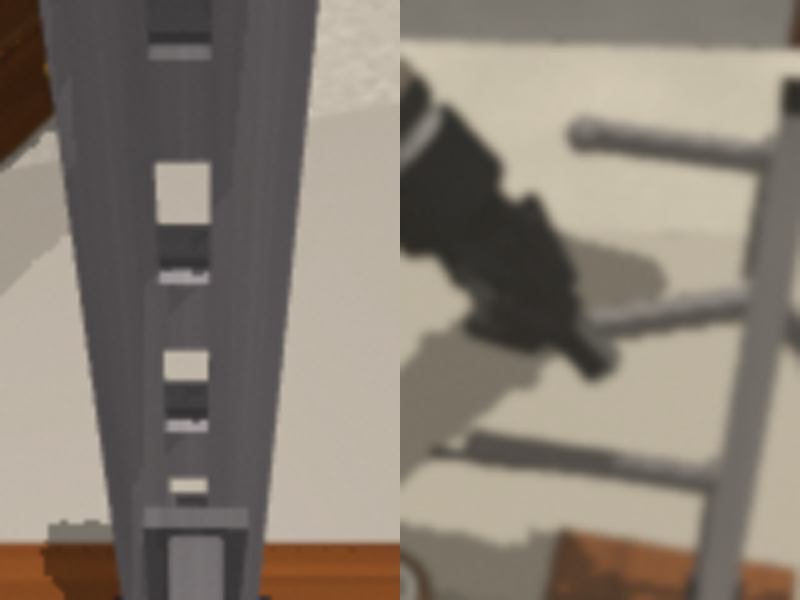

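```bash
python3 - <<'E'
from h import *
s=np.load('seat2.npy'); ys=s[3]; seat=s[:3]; S=cal('scene')
d=lambda P:((proj(S,P)[0]-[340,150])*5+[400,0]).round(0)
print('top ball',d(armpt(seat,ys,-.096,.217)),'top root',d(armpt(seat,ys,-.005,.217)))
for dz in (0,.003): print('low ball',d(armpt(seat,ys,-.135,.007+dz)),'face',d(armpt(seat,ys,-.005,.007)))
g=cv2.imread('pics/s25.png'); f=cv2.imread('pics/w25.png')
cv2.imwrite('pics/s25d.png',np.hstack([cv2.resize(g[215:265,345:415],None,fx=8,fy=8,interpolation=cv2.INTER_CUBIC)]))
cv2.imwrite('pics/w25d.png',cv2.resize(f[180:400,220:420],None,fx=2.7,fy=2.7,interpolation=cv2.INTER_CUBIC))
d2=lambda P:((proj(S,P)[0]-[345,215])*8).round(0)
print(d2(armpt(seat,ys,-.135,.007)),d2(armpt(seat,ys,-.005,.007)),d2(armpt(seat,ys,-.125,.014)),d2(armpt(seat,ys,-.005,.014)))
E
```

```text
top ball [577. 131.] top root [755. 155.]
low ball [476. 437.] face [701. 475.]
low ball [477. 433.] face [701. 475.]
[ 82. 179.] [442. 240.] [111. 168.] [444. 225.]
```

View pics/s25d.png

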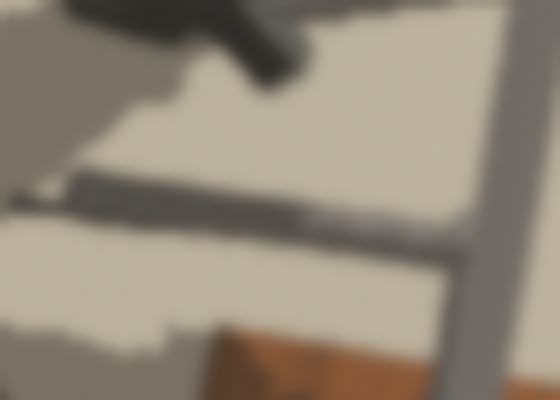

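View pics/w25d.png

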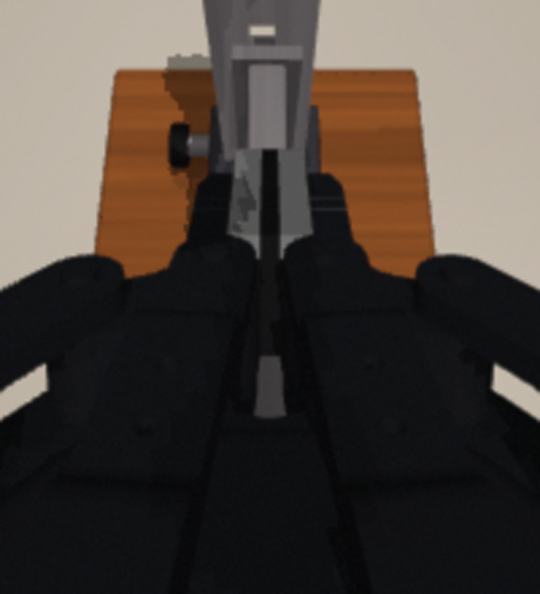

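The arm is level in the scene view: the predicted bar line matches the observed one to about 1 px along its whole length. The strip fits to 0.3 px, and the plate is at or slightly below predicted home height. There is time for a second firm press a little closer to the upright, to make sure the catch is out.

```bash
python3 - <<'E'
from h import *
s=np.load('seat2.npy'); ys=s[3]; seat=s[:3]
Rp=tool_R(ys,46,1); e=eul(Rp)
q=np.array([.5598,.2270,.1328]); q=armpt(q,ys,.005,0)   # a little closer to the face
robot.line_to(q+[0,0,.006],e,velocity=.15,f_stop=8); F0=np.array(robot.current_contact_force())
robot.line_to(q-[0,0,.002],e,velocity=.06)
print(np.round(robot.current_contact_force()-F0,1),np.round((robot.current_tool_pos()-q)*1e3,1))
for i in range(1,7):
    robot.line_to(q-[.0004*i,0,.002+.0015*i],e,velocity=.04)
    F=np.array(robot.current_contact_force())-F0
    print(i,np.round((robot.current_tool_pos()-q)*1e3,1),np.round(F,1))
    if F[2]>16.5: break
robot.pause(.2); print(np.round(robot.current_contact_force()-F0,1),robot.current_time_s())
p=np.array(robot.current_tool_pos())
robot.line_to(p+[0,0,.012],e,velocity=.1)
robot.line_to(p+np.array([0,0,.012])-.10*Rp[:,2],e,velocity=.2)
f=snap('wrist','w26'); g=snap('scene','s26'); st('back')
cv2.imwrite('pics/26c.png',np.hstack([cv2.resize(f[40:240,260:380],None,fx=3,fy=3,interpolation=cv2.INTER_CUBIC),cv2.resize(g[150:270,340:420],None,fx=5,fy=5,interpolation=cv2.INTER_CUBIC)]))
C=cal('wrist',np.load('pics/w26.npy'))
print([proj(C,armpt(seat,ys,*a)).round(1)[0].tolist() for a in((0,.025),(0,.042),(0,.067),(0,.016),(-.005,.016))])
E
```

```text
[ 0.1 -0.3 -0.8] [ 0.3 -1.  -1.9]
1 [ 0.4 -0.7 -2.3] [-1.7 -1.7  4.7]
2 [ 0.6 -0.7 -2.5] [-0.6 -5.1  9.4]
3 [ 0.9 -0.7 -2.6] [-1.9 -5.3 12.3]
4 [ 1.2 -0.8 -2.7] [-3.5 -6.6 15.6]
5 [ 1.5 -0.8 -2.8] [-4.2 -7.5 20.4]
[-4.1 -7.2 20.2] 38.5333
back 39.62 [0.5447 0.1631 0.2098] [-179.7  -46.    76.6] [-1.6  0.5 -0. ] -0.004
[[319.3, 184.1], [319.3, 173.7], [319.2, 156.0], [319.3, 189.2], [319.3, 193.6]]
```

View pics/26c.png

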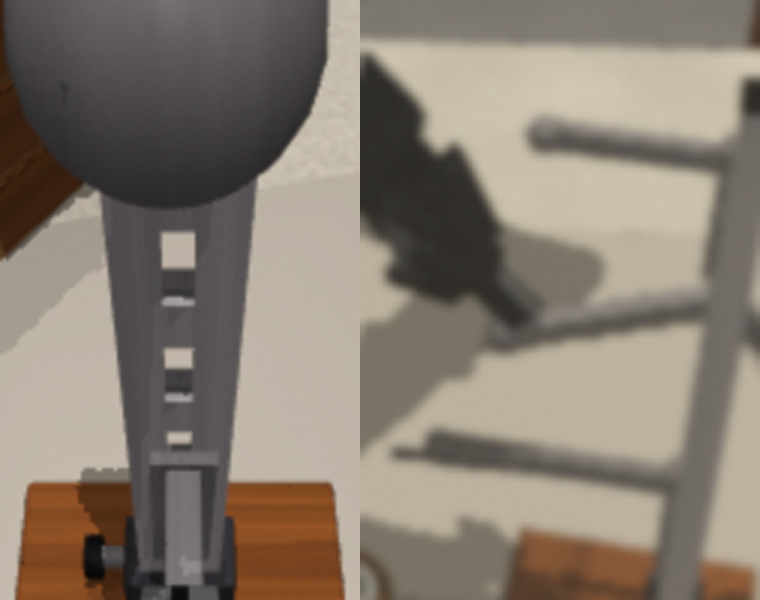

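The second press stopped hard at the same height under 20 N. The arm is level and the gripper is clear, so I'm handing in.

```bash
python3 - <<'E'
from h import *
print(np.round(robot.current_contact_force(),1)); snap('top','t27'); workorder.close_job(); print(robot.current_time_s())
E
```

```text
[-1.6  0.5 -0. ]
the job is handed in; nothing more can be done
the job is handed in; nothing more can be done
```

View pics/t27.png

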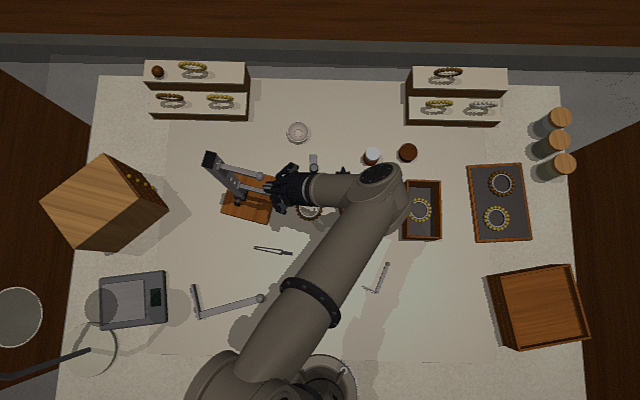

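I hung the middle-sized spare arm in the two lowest slots and let go of it. I then pressed it down close to the upright twice with shut fingers, and handed in at about 40 s. I could not read the catch itself, so the click is inferred from the press forces.

**Seating:** The claws went in until the plate met the face. Both presses, at about 18 N and 20 N, ended on a hard stop at the same height, moving less than 1 mm under load. I take that to mean the arm is home and the catch is out.

**Final pictures:** The arm stands level and in line with the upright. The gripper is clear of it, with only noise-level force on the tool. In the last top view the visible bystanders are where they started. The robot hid the bead tray and part of the bracelet beside it.

**What went wrong or disagreed:**
- The first grip let the arm sag about 10°, and the second slipped off it. Both times the arm went back on, or stayed on, the tray rims before I gripped deeper.
- The first insertion met the face too low, so I raised it about 1.5 mm.
- The shut fingertips seemed to end about 20 mm short of the stated reach, so my first heel press missed the bar and touched nothing.
- In the last pictures the plate sits 1–2 px (about 1–3 mm) below my estimated rest height. I put this down to calibration error, because the arm was already hard on its stop.

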